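# Plug gauges from the V-rest into their spring clips

## Task

The four double-ended plug gauges in the wooden V-rest have been checked and go back into storage: move each one to the aluminium rail, into the spring clip of its own diameter, and press it straight down until it snaps home past both pairs of jaws, middle of the gauge over the middle of the clip. They are precision gauges, so do not drop or throw them or let one fall onto the worktop; leave all four snapped in and let go.

Things in the scene. Friction and masses are not known exactly. Their poses are not given: they have to be found in the camera images.
- gauge_12: steel plug gauge, 92 mm long, 70 g: two plain cylinders 12 mm in diameter on a round handle (the middle 44 mm, 12 mm thick: grip it there, across the axis). Origin mid-axis, x along the axis; either end may point either way, it may be rolled about x. Starts in any place of the V-rest, axis 38.5 mm above the worktop.
- gauge_18: steel plug gauge, 104 mm long, 150 g: two plain cylinders 18 mm in diameter on a round handle (the middle 44 mm, 12 mm thick: grip it there, across the axis). Origin mid-axis, x along the axis; either end may point either way, it may be rolled about x. Starts in any place of the V-rest, axis 42.7 mm above the worktop.
- gauge_24: steel plug gauge, 116 mm long, 250 g: two plain cylinders 24 mm in diameter on a round handle (the middle 44 mm, 12 mm thick: grip it there, across the axis). Origin mid-axis, x along the axis; either end may point either way, it may be rolled about x. Starts in any place of the V-rest, axis 47.0 mm above the worktop.
- gauge_30: steel plug gauge, 128 mm long, 360 g: two plain cylinders 30 mm in diameter on a round handle (the middle 44 mm, 12 mm thick: grip it there, across the axis). Origin mid-axis, x along the axis; either end may point either way, it may be rolled about x. Starts in any place of the V-rest, axis 51.2 mm above the worktop.
- clip_12: clip for the 12 mm gauge on the rail: white shoe 92 (x) by 24 mm, top 24 mm below the origin; two pairs of sprung jaws, 14 mm long, at x = +-36 mm. Origin: where the seated gauge's middle lies, 46 mm above the worktop; x its axis, y across the jaws, z up. Mouth 7 mm, narrowest 6 mm above the origin, flared lips to 15 mm. Laid on, a gauge stops about 12 mm high; pressing snaps it down.
- clip_18: clip for the 18 mm gauge on the rail: white shoe 104 (x) by 30 mm, top 24 mm below the origin; two pairs of sprung jaws, 14 mm long, at x = +-36 mm. Origin: where the seated gauge's middle lies, 46 mm above the worktop; x its axis, y across the jaws, z up. Mouth 13 mm, narrowest 7 mm above the origin, flared lips to 16 mm. Laid on, a gauge stops about 14 mm high; pressing snaps it down.
- clip_24: clip for the 24 mm gauge on the rail: white shoe 116 (x) by 36 mm, top 24 mm below the origin; two pairs of sprung jaws, 14 mm long, at x = +-36 mm. Origin: where the seated gauge's middle lies, 46 mm above the worktop; x its axis, y across the jaws, z up. Mouth 19 mm, narrowest 8 mm above the origin, flared lips to 17 mm. Laid on, a gauge stops about 16 mm high; pressing snaps it down.
- clip_30: clip for the 30 mm gauge on the rail: white shoe 128 (x) by 42 mm, top 24 mm below the origin; two pairs of sprung jaws, 14 mm long, at x = +-36 mm. Origin: where the seated gauge's middle lies, 46 mm above the worktop; x its axis, y across the jaws, z up. Mouth 25 mm, narrowest 8 mm above the origin, flared lips to 17 mm. Laid on, a gauge stops about 18 mm high; pressing snaps it down.
- v_rest: wooden V-rest, 112 x 256 x 47 mm, fixed; origin at the centre of its underside, x along the gauges, y along the row. Places at y = -90, -30, 30, 90 mm, each a pair of 90 degree V-notches in two combs 14 mm thick at x = +-36 mm; between the combs (58 mm) it is open down to the board, 10 mm above the worktop.
- clip_rail: aluminium rail, 82 x 257 x 14 mm, fixed, origin at the centre of its underside, y along the row. It carries the clips at y = -90, -30, 30, 90 mm in any order of size. A force of 5 to 15 N straight down spreads a clip's jaws, then falls as the gauge snaps onto its seat and is held; 56 mm between the jaw pairs is open for fingers.
Not all that is in view belongs to the job. Leave any orange look-alike of the gauge_18 alone.

How it is judged:
By the outcome, as a careful person would: the job done as asked, in the order asked, and still so for the second after the job is handed in, with the robot touching nothing.
It also fails if it takes over 96 s, if anything falls off the work surface, if the arm or the gripper's body presses on something with over 40 N, if the wrist force passes 120 N, or if a joint passes its speed limit or range.

## Robot

A 6-joint arm with a two-finger parallel gripper is mounted at the origin on a cart in front of the work surface, level with it; the furniture and walls round the work are solid. World frame = base frame: x ahead of the robot, y to its left, z up, the work surface at z = 0. Lengths are in m, angles in degrees, forces in N, time in s.
With the tool pointing down it reaches from about 0.225 to 0.725 m from the base axis. Payload 3.1 kg.
Tool frame: the origin (TCP) lies where the fingers leave the gripper's body, on its centre line; the fingertips stand 73 mm ahead of it and the grasp point (between the pads) lies 54 mm ahead of it; z points along the fingers, y is the direction in which the jaws open and shut (so a half turn about z gives the same grasp; the last joint's range is limited). The gripper opens to 85 mm and grips with 20 to 120 N. Pads are 22 mm wide; open, the fingers measure 114 mm over their backs; the gripper's body (76 mm by 85 mm) begins 54 mm behind the grasp point. The pads swing forward as they close: fully open they stand 13 mm farther back than shut.
Start: joints at [60.86, 2.75, 5.684, 92.934, 0, 82.678], TCP at [0.195, 0.487, 0.304] pointing down, gripper open.
Joint ranges: [-166.93, 166.93], [-56.73, 111.36], [-69.38, 81.34], [-121.58, 131.49], [-85.45, 84.26], [-180, 180]. Speed limits (degrees/s): [159.86, 159.86, 180, 180, 180, 180].

## Interface

Orientations are given as [roll, pitch, yaw] about the fixed x, y, z axes, in that order (R = Rz(yaw) Ry(pitch) Rx(roll)).
In Python, from cell import arm gives the robot as it stands.
- The arm moves only by the shell command python3 -m jog 'ROWS' [FORCE]. ROWS is a JSON object of lists of equal length, an entry for each row: "fingers": the opening, from -1 (shut) to 1 (fully open); "offset": the shift along the world's x, y, z in cm, a list of three; "twist": the turn, a rotation vector about the world's x, y, z in rad, a list of three. In form: {"fingers": [fingers, ...], "offset": [[x, y, z], ...], "twist": [[rx, ry, rz], ...]}. A call has 1 to 20 rows; each row shifts and turns the commanded pose from where the row before left it; what a row does not reach is not made up. A row lasts 1/8 s, in which the tool goes at most 62.5 mm and 10.7 degrees, less where a joint would pass 70% of its speed; a pose out of reach is approached as far as the arm can. A call is refused whole if a number of a shift passes 6.25 or a number of a turn 0.188, either way. A call with a gripper value outside its range is refused whole. The fingers move at their own pace and stop on an object; FORCE is the grip in N (left out, the last holds). Time passes only in rows, so rows that do not move let the fingers close. It gives the time, the measured TCP pose, the force and the opening at its end, in the units of the state.
- arm.read_state(): the state, without advancing time (a new reading comes with each control period).
- arm.get_image(name): name is "side" or "top"; returns a dict with "image" (420x560x3 uint8, red, green, blue), "range_z" (420x560 float32, m along the optical axis (not along the pixel's ray), 0 where there is no reading), "fx", "fy", "cx", "cy" (pixels), "D" ([k1, k2, p1, p2, k3] as OpenCV has them; the pictures are not rectified), "eye" and "attitude" of the camera in the world. Camera axes: x right, y down, z forward; pixel columns grow to the right and rows downward; lengths in m; the calibration is good to about 2 mm. A picture is of the moment at which its call begins.
- arm.hand_in(): hands the job in, once; it reports no verdict.
The state is a dict: "clock": time; "joints": joint angles; "joint_velocities": joint speeds; "tau": joint torques, N m; "tcp_pos": TCP position; "orientation": TCP orientation; "contact_force": force on the tool from outside, world axes, zero at the start; "wrist_torque": the same for the moment, N m; "width": opening from 0.0 (shut) to 1.0 (fully open).
Only numpy, scipy, OpenCV 4.12 (cv2) and the standard library are available. Lean on these libraries where they do the work, as an engineer would, in place of code of your own. Each camera call takes 0.05 s, during which the arm holds its last target.

## Working session

There is one attempt and no reset: what is moved stays moved. The work goes in short steps, Python scripts to look and compute and a shell command to move; the robot and the scene stay as the last step left them, time stands still between calls to the robot, and variables do not carry over. Pictures are saved under pics/ and viewed, and the job is handed in when it is done.

```bash
mkdir -p pics; ls; python3 - <<'E'
from cell import arm
import cv2,numpy as np
print(arm.read_state())
for n in ("top","side"):
    d=arm.get_image(n)
    np.savez(f"pics/{n}0.npz",**d)
    cv2.imwrite(f"pics/{n}0.png",cv2.cvtColor(d["image"],cv2.COLOR_RGB2BGR))
    print(n,{k:v for k,v in d.items() if k not in("image","range_z")})
E
```

```text
pics
{'clock': 0.0, 'joints': array([ 6.08600829e+01,  2.79121761e+00,  5.59147114e+00,  9.29322755e+01,
       -7.79282959e-05,  8.26786509e+01]), 'joint_velocities': array([ 0.04331811,  0.04763538, -0.00674948,  0.03888602,  0.00030763,
        0.05136174]), 'tau': array([ 5.13610503e-04, -3.38778985e+01,  3.20017540e+01,  2.02070572e-02,
       -6.42348766e-06, -4.75256059e-06]), 'tcp_pos': array([0.19491508, 0.48700666, 0.30273091]), 'orientation': array([-1.79869044e+02, -1.67468039e-02,  1.58181413e+02]), 'contact_force': array([ 0.46259541, -0.99667309, -0.73360185]), 'wrist_torque': array([ 0.02595821, -0.02885029,  0.00323283]), 'width': 1.0053889284414972}
top {'fx': 417.5933523364318, 'fy': 417.5933523364318, 'cx': 276.68675742967605, 'cy': 207.25344228366586, 'D': array([0.01026141, 0.        , 0.        , 0.        , 0.        ]), 'eye': array([ 0.30333544, -0.02810552,  1.06282685]), 'attitude': array([-171.90965173,   -1.70029058,  -89.57877857])}
side {'fx': 540.6906124823548, 'fy': 540.6906124823548, 'cx': 283.57238809889776, 'cy': 224.46443288903978, 'D': array([-0.12378113,  0.        ,  0.        ,  0.        ,  0.        ]), 'eye': array([ 0.05667726, -0.8855734 ,  0.93504462]), 'attitude': array([-1.33387481e+02, -1.24587109e-01, -2.47830879e+01])}
```

View pics/top0.png

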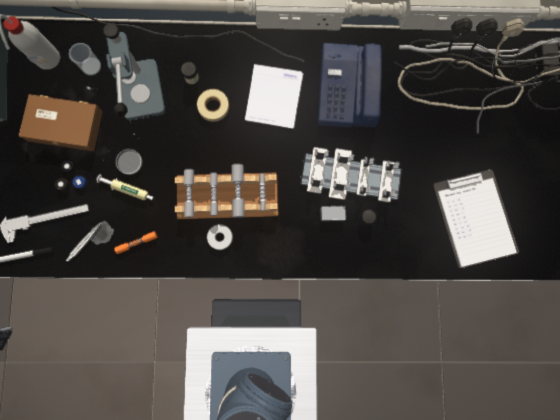

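View pics/side0.png

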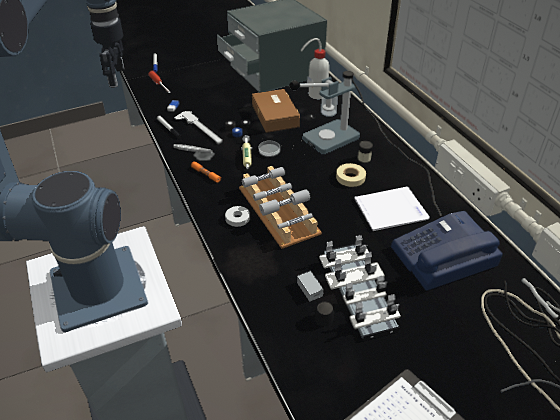

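The top view shows the V-rest at about (227,195) holding four gauges and the rail at about (351,175) with four clips. The orange look-alike is at (136,243). Next I'll turn the depth into world points.

```bash
cat > h.py <<'E'
import numpy as np,cv2
from scipy.spatial.transform import Rotation as R
def cloud(d):
    h,w=d["range_z"].shape
    K=np.array([[float(d["fx"]),0,float(d["cx"])],[0,float(d["fy"]),float(d["cy"])],[0,0,1]])
    uv=np.stack(np.meshgrid(np.arange(w),np.arange(h)),-1).reshape(-1,1,2).astype(float)
    n=cv2.undistortPoints(uv,K,d["D"]).reshape(h,w,2)
    z=d["range_z"]
    P=np.dstack([n[...,0]*z,n[...,1]*z,z])
    return P@R.from_euler('xyz',d["attitude"],degrees=True).as_matrix().T+d["eye"]
def proj(d,p):
    r=R.from_euler('xyz',d["attitude"],degrees=True).as_matrix()
    K=np.array([[float(d["fx"]),0,float(d["cx"])],[0,float(d["fy"]),float(d["cy"])],[0,0,1]])
    c=(np.asarray(p)-d["eye"])@r
    return cv2.projectPoints(c.reshape(-1,1,3),np.zeros(3),np.zeros(3),K,d["D"])[0].reshape(-1,2)
E
python3 - <<'E'
from h import *
for n in("top","side"):
    d=np.load(f"pics/{n}0.npz"); P=cloud(d); z=P[...,2]
    m=np.abs(z)<.01
    print(n,"table",np.median(z[m]),(d["range_z"]==0).sum())
    if n=="top":
        for nm,(u0,u1,v0,v1) in dict(rest=(168,288,155,228),rail=(295,410,140,207)).items():
            Q=P[v0:v1,u0:u1]
            hz=Q[...,2]; mm=(hz>.008)&(hz<.1)
            print(nm,Q[mm].min(0),Q[mm].max(0))
            (c,s,a)=cv2.minAreaRect((Q[mm][:,:2]*1000).astype(np.float32)); print(c,s,a)
            im=cv2.resize(d["image"][v0:v1,u0:u1],None,fx=6,fy=6,interpolation=cv2.INTER_NEAREST)
            cv2.imwrite(f"pics/{nm}0.png",im[...,::-1])
            hm=np.clip(hz*1000*3.5,0,255).astype(np.uint8)
            cv2.imwrite(f"pics/{nm}0h.png",cv2.applyColorMap(cv2.resize(hm,None,fx=6,fy=6,interpolation=cv2.INTER_NEAREST),cv2.COLORMAP_JET))
    else:
        im=cv2.resize(d["image"][150:350,220:420],None,fx=3,fy=3,interpolation=cv2.INTER_CUBIC)
        cv2.imwrite("pics/sidez0.png",im[...,::-1])
E
```

```text
top table 0.00014124094317136127 971
rest [ 0.4003862  -0.05920776  0.00800013] [0.55209988 0.19695598 0.06949178]
(475.8843078613281, 68.36632537841797) (150.2653350830078, 253.57025146484375) 2.3777058124542236
rail [ 0.47067268 -0.38059919  0.00808904] [ 0.60819901 -0.11714696  0.0669957 ]
(535.9561767578125, -248.73284912109375) (257.5786437988281, 128.59288024902344) 81.14542388916016
side table 0.0007459527664003263 958
```

View pics/rest0.png

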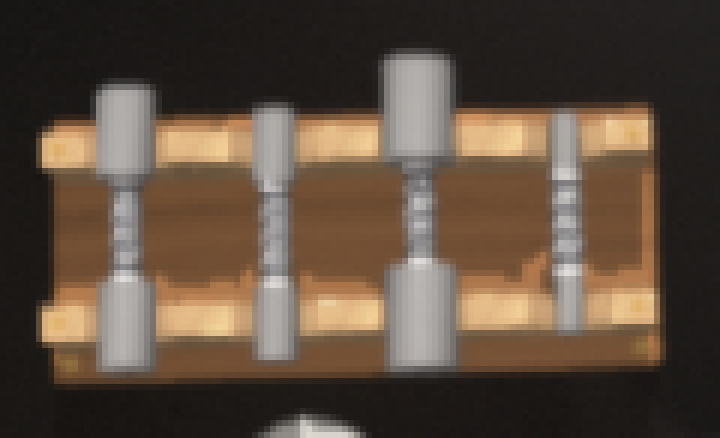

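View pics/rail0.png

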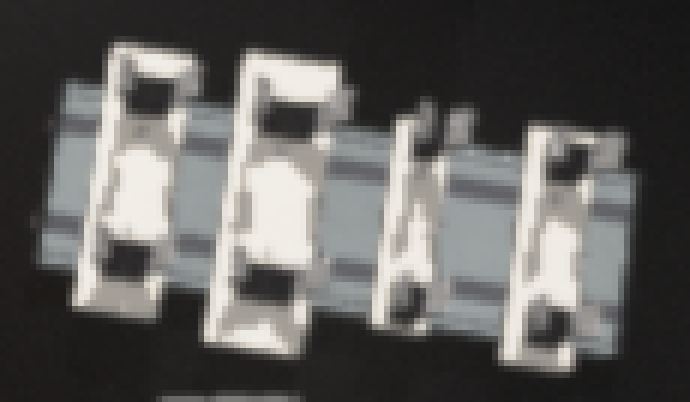

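View pics/sidez0.png

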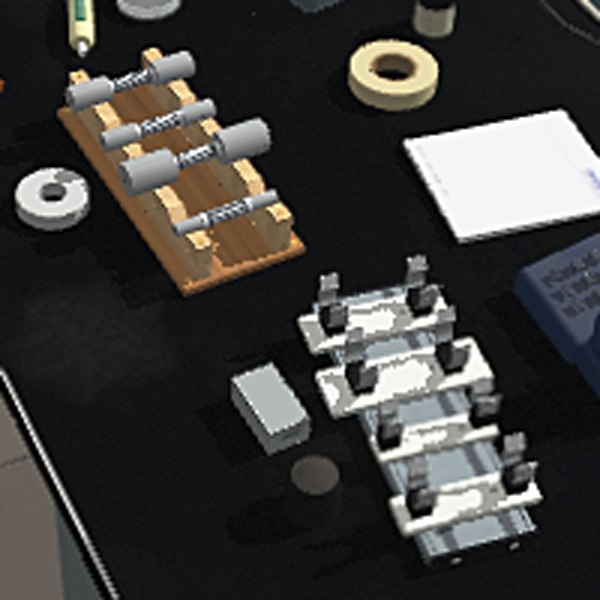

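View pics/rail0h.png

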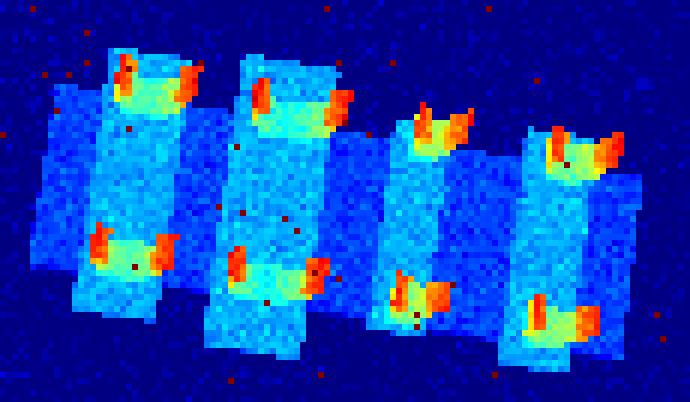

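Gauges in the rest, left to right (+y to −y), are 24, 18, 30, 12. The clips on the rail, left to right, are 24, 30, 12, 18. I'll fit models to the depth from both cameras.

```bash
cat > fit.py <<'E'
from h import *
from scipy.optimize import differential_evolution,minimize
def loc(p,q):
    c,s=np.cos(p[2]),np.sin(p[2]); dx,dy=q[:,0]-p[0],q[:,1]-p[1]
    return c*dx+s*dy,-s*dx+c*dy
G={12:(46,38.5),18:(52,42.7),24:(58,47.0),30:(64,51.2)}
def gauge_h(p,q,D,ax):
    x,y=loc(p,q); L=G[D][0]/1e3
    r=np.where(np.abs(x)<.022,.006,D/2e3)
    on=(np.abs(x)<L)&(np.abs(y)<r)
    return np.where(on,ax+np.sqrt(np.maximum(r*r-y*y,0)),np.nan)
def clouds(tag):
    return {n:cloud(dict(np.load(f"pics/{n}{tag}.npz"))).reshape(-1,3) for n in("top","side")}
def refine(f,p0,sp=(.012,.012,.12)):
    b=[(a-s,a+s) for a,s in zip(p0,sp)]
    r=differential_evolution(f,b,seed=0,popsize=20,maxiter=80,tol=1e-8); 
    r=minimize(f,r.x,method="Nelder-Mead",options=dict(xatol=1e-6,fatol=1e-9,maxiter=600)); return r.x,r.fun
def fit_gauge(C,D,p0,ax,zc=None):
    # visible-surface distance fit
    L=G[D][0]/1e3; R_=D/2e3
    q=C[(np.hypot(C[:,0]-p0[0],C[:,1]-p0[1])<.085)&(C[:,2]>ax-.004)&(C[:,2]<ax+.025)]
    x,y=loc(p0,q); q=q[(np.abs(y)<.027)&(np.abs(x)<.075)]
    def f(p):
        x,y=loc(p,q); rr=np.hypot(y,q[:,2]-ax)
        # sdf of stepped cylinder
        def cyl(xc,hl,r):
            a=np.abs(x-xc)-hl; b=rr-r
            return np.minimum(np.maximum(a,b),0)+np.hypot(np.maximum(a,0),np.maximum(b,0))
        hl=(L-.022)/2; xc=.022+hl
        s=np.minimum(np.minimum(cyl(xc,hl,R_),cyl(-xc,hl,R_)),cyl(0,.022,.006))
        return np.mean(np.minimum(np.abs(s),.004))
    return refine(f,p0)+(len(q),)
SH={12:(92,24),18:(104,30),24:(116,36),30:(128,42)}
def box(x,y,z,xc,yc,hx,hy,z0,z1):
    d=np.stack([np.abs(x-xc)-hx,np.abs(y-yc)-hy,np.abs(z-(z0+z1)/2)-(z1-z0)/2])
    return np.minimum(d.max(0),0)+np.linalg.norm(np.maximum(d,0),axis=0)
def fit_rail(C,order,p0):
    q=C[(np.hypot(C[:,0]-p0[0],C[:,1]-p0[1])<.19)&(C[:,2]>.009)&(C[:,2]<.026)]
    x,y=loc(p0,q); q=q[(np.abs(x)<.08)&(np.abs(y)<.145)]
    def f(p):
        x,y=loc(p,q); z=q[:,2]
        s=box(x,y,z,0,0,.041,.1285,0,.014)
        for D,yc in zip(order,(.09,.03,-.03,-.09)):
            s=np.minimum(s,box(x,y,z,0,yc,SH[D][0]/2e3,SH[D][1]/2e3,.014,.022))
        return np.mean(np.minimum(np.abs(s),.004))
    return refine(f,p0)+(len(q),)
def fit_rest(C,p0):
    q=C[(np.hypot(C[:,0]-p0[0],C[:,1]-p0[1])<.18)&(C[:,2]>.006)&(C[:,2]<.05)]
    x,y=loc(p0,q); q=q[(np.abs(x)<.065)&(np.abs(y)<.14)&((q[:,2]<.013)|(q[:,2]>.044))]
    def f(p):
        x,y=loc(p,q); z=q[:,2]
        s=box(x,y,z,0,0,.056,.128,0,.010)
        for xc in(.036,-.036): s=np.minimum(s,box(x,y,z,xc,0,.007,.128,.01,.047))
        return np.mean(np.minimum(np.abs(s),.004))
    return refine(f,p0)+(len(q),)
E
cat > run1.py <<'E'
from fit import *
Cs=clouds(0)
d=lambda p:np.round([p[0]*1e3,p[1]*1e3,np.degrees(p[2])],2)
for n,C in Cs.items():
    # rough yaw 
    p,e,k=fit_rail(C,(24,30,12,18),(.536,-.249,-.155)); print(n,"rail",d(p),round(e*1e3,2),k)
    for D,yc in zip((24,30,12,18),(.09,.03,-.03,-.09)):
        print("   clip",D,np.round([1e3*(p[0]-np.sin(p[2])*yc),1e3*(p[1]+np.cos(p[2])*yc)],1))
    p,e,k=fit_rest(C,(.471,.068,.03)); print(n,"rest",d(p),round(e*1e3,2),k); pr=p
    for D,yc in zip((24,18,30,12),(.09,.03,-.03,-.09)):
        g0=(pr[0]-np.sin(pr[2])*yc,pr[1]+np.cos(pr[2])*yc,pr[2])
        p,e,k=fit_gauge(C,D,g0,G[D][1]/1e3); print("  g",D,d(g0),d(p),round(e*1e3,2),k)
E
python3 run1.py
```

```text
top rail [ 536.88 -249.21   -8.72] 1.38 3020
   clip 24 [ 550.5 -160.2]
   clip 30 [ 541.4 -219.6]
   clip 12 [ 532.3 -278.9]
   clip 18 [ 523.2 -338.2]
top rest [482.72  70.55   2.31] 1.46 2779
  g 24 [479.09 160.48   2.31] [479.83 159.42   2.89] 1.84 531
  g 18 [481.51 100.52   2.31] [479.27  99.5    2.26] 2.04 442
  g 30 [483.93  40.57   2.31] [487.14  39.79   2.61] 1.31 547
  g 12 [486.34 -19.38   2.31] [485.89 -20.37   2.45] 2.46 379
side rail [ 535.22 -253.75   -8.49] 1.37 3116
   clip 24 [ 548.5 -164.7]
   clip 30 [ 539.7 -224.1]
   clip 12 [ 530.8 -283.4]
   clip 18 [ 521.9 -342.8]
side rest [481.49  64.83   2.13] 1.52 1821
  g 24 [478.14 154.76   2.13] [478.91 155.3    2.28] 1.92 369
  g 18 [480.38  94.8    2.13] [478.54  94.59   1.06] 2.19 322
  g 30 [482.61  34.85   2.13] [486.39  35.4    1.79] 1.6 485
  g 12 [484.84 -25.11   2.13] [485.55 -24.61   3.84] 2.64 347
```

```bash
python3 -m jog '{"fingers":[0,0,0,0,0,0,0,0,0,0,0,0,0,0,0,0],"offset":[[2.03,-2.35,0],[2.03,-2.35,0],[2.03,-2.35,0],[2.03,-2.35,0],[2.03,-2.35,0],[2.03,-2.35,0],[2.03,-2.35,0],[2.03,-2.35,0],[2.03,-2.35,0],[2.03,-2.35,0],[2.03,-2.35,0],[2.03,-2.35,0],[2.03,-2.35,0],[2.03,-2.35,0],[0,0,-5],[0,0,0]],"twist":[[0,0,0.03],[0,0,0.03],[0,0,0.03],[0,0,0.03],[0,0,0.03],[0,0,0.03],[0,0,0.03],[0,0,0.03],[0,0,0.03],[0,0,0.03],[0,0,0.03],[0,0,0.03],[0,0,0.03],[0,0,0.03],[0,0,0],[0,0,0]]}' 80
python3 - <<'E'
from cell import arm
import cv2,numpy as np
for n in ("top","side"):
    d=arm.get_image(n)
    np.savez(f"pics/{n}1.npz",**d)
    cv2.imwrite(f"pics/{n}1.png",cv2.cvtColor(d["image"],cv2.COLOR_RGB2BGR))
    if n=="side": cv2.imwrite("pics/sidez1.png",cv2.resize(d["image"][100:270,180:360],None,fx=3.3,fy=3.3,interpolation=cv2.INTER_CUBIC)[...,::-1])
E
```

```text
clock: 2.1
tcp_pos: [0.4752, 0.1572, 0.2469]
orientation: [-179.9, -0.9, -177.8]
contact_force: [-1.0, 0.1, -1.5]
width: 0.501
```

View pics/sidez1.png

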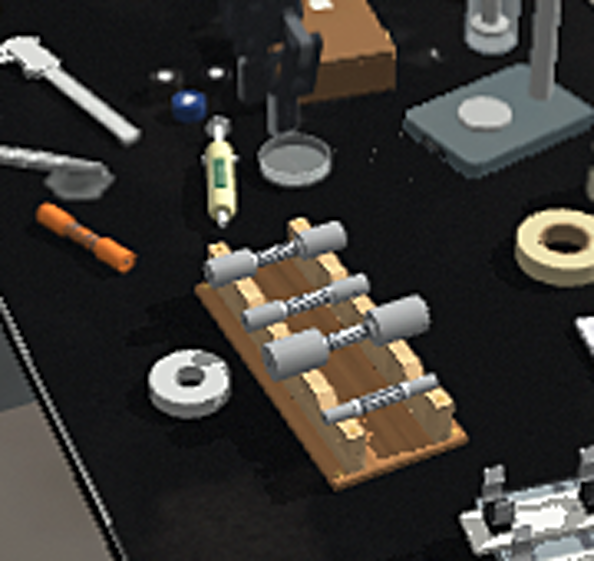

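```bash
python3 -c "
from cell import arm
print(arm.read_state())"
```

```text
{'clock': 2.2, 'joints': array([ 1.06850950e+01, -5.72345318e-01, -3.37889169e+00,  8.72846897e+01,
        4.91002066e-03,  8.42516425e+00]), 'joint_velocities': array([ 0.39219675, -1.17785782,  4.47485244, -0.28267698, -0.03259477,
        0.00919736]), 'tau': array([-2.02463265e-01, -2.99939042e+01,  3.00216436e+01,  1.29609592e-01,
       -1.06543594e-02,  1.32471914e-04]), 'tcp_pos': array([0.47887838, 0.1584576 , 0.25388107]), 'orientation': array([-1.79991489e+02, -9.09708381e-02, -1.77740080e+02]), 'contact_force': array([0.34215384, 0.4735579 , 0.81288357]), 'wrist_torque': array([ 0.04281166, -0.04332529,  0.01743196]), 'width': 0.5007929778402075}
```

```bash
python3 -m jog '{"fingers":[0,0,0,0,0,0,0,0],"offset":[[0,0,-3],[0,0,-3],[0,0,-3],[0,0,-2.5],[0,0,-2],[0,0,-1.5],[0,0,0],[0,0,0]],"twist":[[0,0,0],[0,0,0],[0,0,0],[0,0,0],[0,0,0],[0,0,0],[0,0,0],[0,0,0]]}' 20
python3 - <<'E'
from cell import arm
import cv2,numpy as np
print(arm.read_state()['tcp_pos'])
for n in ("top","side"):
    d=arm.get_image(n)
    np.savez(f"pics/{n}2.npz",**d)
    if n=="side": cv2.imwrite("pics/sidez2.png",cv2.resize(d["image"][140:240,220:330],None,fx=6,fy=6,interpolation=cv2.INTER_CUBIC)[...,::-1])
    else: cv2.imwrite("pics/topz2.png",cv2.resize(d["image"][150:230,160:290],None,fx=6,fy=6,interpolation=cv2.INTER_CUBIC)[...,::-1])
E
```

```text
clock: 3.2
tcp_pos: [0.4805, 0.1588, 0.1056]
orientation: [180.0, 0.2, -177.7]
contact_force: [-0.4, -0.3, -0.3]
width: 0.5
[0.48049881 0.15877643 0.10561796]
```

View pics/sidez2.png

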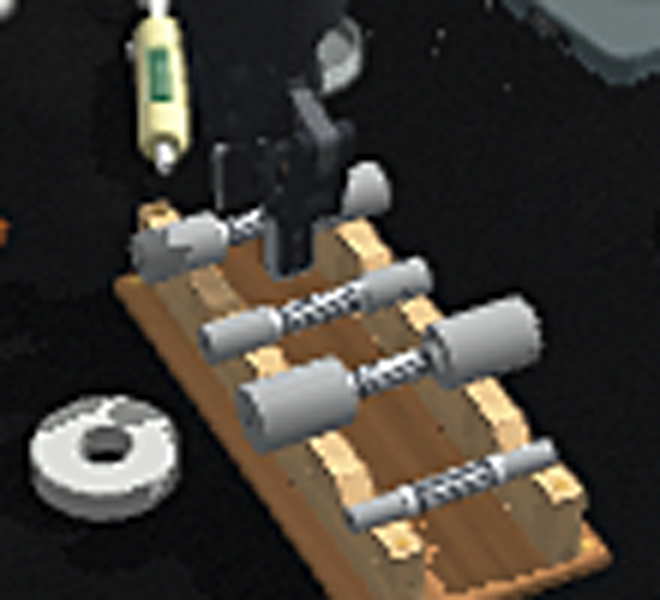

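View pics/topz2.png

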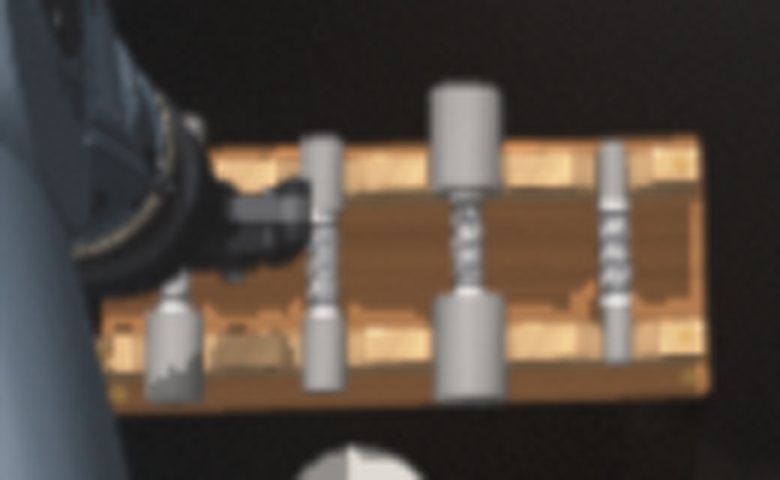

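The fingers straddle gauge_24's handle, between the combs. I'll close step by step and watch the lateral force.

```bash
python3 -m jog '{"fingers":[-0.5,-0.5,-0.5],"offset":[[0,0,-0.2],[0,0,0],[0,0,0]],"twist":[[0,0,0],[0,0,0],[0,0,0]]}' 20
python3 -m jog '{"fingers":[-0.6,-0.6],"offset":[[0,0,0],[0,0,0]],"twist":[[0,0,0],[0,0,0]]}' 20
python3 -m jog '{"fingers":[-0.68,-0.68],"offset":[[0,0,0],[0,0,0]],"twist":[[0,0,0],[0,0,0]]}' 20
```

```text
clock: 3.68
tcp_pos: [0.4793, 0.1583, 0.1019]
orientation: [-180.0, -0.0, -177.8]
contact_force: [-0.1, -0.2, 0.0]
width: 0.249
clock: 3.92
tcp_pos: [0.4793, 0.1584, 0.1019]
orientation: [-180.0, -0.0, -177.8]
contact_force: [0.2, -0.0, -0.5]
width: 0.199
clock: 4.18
tcp_pos: [0.4793, 0.1584, 0.1019]
orientation: [-180.0, -0.0, -177.8]
contact_force: [0.6, -0.0, 0.2]
width: 0.161
```

```bash
python3 -m jog '{"fingers":[-1,-1,-1],"offset":[[0,0,0],[0,0,0],[0,0,0]],"twist":[[0,0,0],[0,0,0],[0,0,0]]}' 30
python3 -m jog '{"fingers":[-1,-1,-1,-1],"offset":[[0,0,0],[0,0,0],[0,0,1],[0,0,0]],"twist":[[0,0,0],[0,0,0],[0,0,0],[0,0,0]]}' 90
```

```text
clock: 4.55
tcp_pos: [0.4794, 0.1577, 0.102]
orientation: [-179.9, 0.0, -177.8]
contact_force: [-0.7, -4.0, 1.2]
width: 0.126
clock: 5.05
tcp_pos: [0.4798, 0.1593, 0.1126]
orientation: [179.9, 0.1, -177.7]
contact_force: [0.7, 0.5, -2.2]
width: 0.108
```

Gripped: the load cell shows about 2.2 N and the y position agrees with the mean of both cameras. I'll lift and carry it to clip_24.

```bash
python3 -m jog '{"fingers":[-1,-1,-1,-1,-1,-1,-1,-1,-1,-1,-1,-1,-1,-1,-1,-1],"offset":[[0,0,2],[0,0,2.5],[0,0,2.3],[0.7,-3.2,0],[0.7,-3.2,0],[0.7,-3.2,0],[0.7,-3.2,0],[0.7,-3.2,0],[0.7,-3.2,0],[0.7,-3.2,0],[0.7,-3.2,0],[0.7,-3.2,0],[0.7,-3.2,0],[0,0,0],[0,0,0],[0,0,0]],"twist":[[0,0,0],[0,0,0],[0,0,0],[0,0,-0.019],[0,0,-0.019],[0,0,-0.019],[0,0,-0.019],[0,0,-0.019],[0,0,-0.019],[0,0,-0.019],[0,0,-0.019],[0,0,-0.019],[0,0,-0.019],[0,0,0],[0,0,0],[0,0,0]]}' 90
cat > snap.py <<'E'
import sys
from cell import arm
import cv2,numpy as np
t=sys.argv[1]
s=arm.read_state();print(np.round(s['tcp_pos'],4),np.round(s['orientation'],2),np.round(s['contact_force'],1),round(s['width'],3))
for n in ("top","side"):
    d=arm.get_image(n)
    np.savez(f"pics/{n}{t}.npz",**d)
a=np.load(f"pics/top{t}.npz")["image"];b=np.load(f"pics/side{t}.npz")["image"]
a=cv2.resize(a[130:250,165:425],None,fx=3,fy=3,interpolation=cv2.INTER_CUBIC)
b=cv2.resize(b[140:350,220:420],None,fx=2.85,fy=2.85,interpolation=cv2.INTER_CUBIC)
cv2.imwrite(f"pics/tz{t}.png",a[...,::-1]);cv2.imwrite(f"pics/sz{t}.png",b[...,::-1])
E
python3 snap.py 3
```

```text
clock: 7.05
tcp_pos: [0.5492, -0.1605, 0.1797]
orientation: [180.0, -0.0, 171.4]
contact_force: [-0.5, 0.6, -2.3]
width: 0.105
[ 0.5492 -0.1605  0.1797] [ 1.7995e+02 -3.0000e-02  1.7144e+02] [-0.5  0.6 -2.3] 0.105
```

View pics/sz3.png

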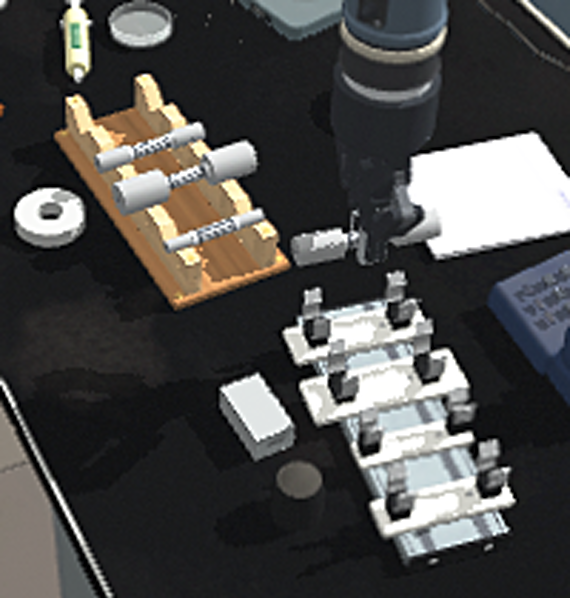

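View pics/tz3.png

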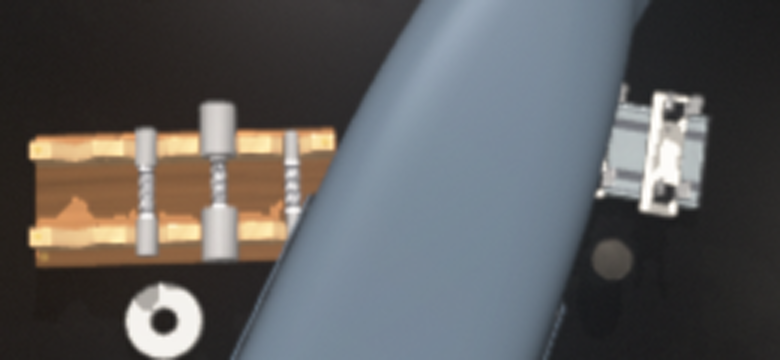

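```bash
cat > held.py <<'E'
from fit import *
import sys
def fit_held(C,D,p0):  # p: x,y,z,yaw,pitch
    L=G[D][0]/1e3;R_=D/2e3
    def lc(p,q):
        return (q-np.array(p[:3]))@R.from_euler('ZY',[p[3],p[4]]).as_matrix()
    l=lc(p0,C); q=C[(np.abs(l[:,0])<L+.01)&(np.abs(l[:,1])<R_+.01)&(np.abs(l[:,2])<R_+.01)&(np.abs(l[:,0])>.026)]
    def f(p):
        l=lc(p,q); x=l[:,0]; rr=np.hypot(l[:,1],l[:,2])
        def cyl(xc,hl,r):
            a=np.abs(x-xc)-hl; b=rr-r
            return np.minimum(np.maximum(a,b),0)+np.hypot(np.maximum(a,0),np.maximum(b,0))
        hl=(L-.022)/2; xc=.022+hl
        s=np.minimum(cyl(xc,hl,R_),cyl(-xc,hl,R_))
        return np.mean(np.minimum(np.abs(s),.005))
    x,e=refine(f,p0,(.01,.01,.008,.08,.12)); return x,e,len(q)
if __name__=="__main__":
    t,D=sys.argv[1],int(sys.argv[2]); p0=[float(v) for v in sys.argv[3:8]]
    for n in sys.argv[8:]:
        C=clouds(t)[n]; x,e,k=fit_held(C,D,p0)
        print(n,np.round(x[:3]*1e3,1),np.round(np.degrees(x[3:]),2),round(e*1e3,2),k)
E
python3 held.py 3 24 .5492 -.163 .124 -.15 0 side
```

```text
side [ 549.  -162.2  125. ] [-8.68 -0.34] 1.38 277
```

```bash
python3 -m jog '{"fingers":[-1,-1,-1,-1,-1,-1],"offset":[[0,-0.2,-1.5],[0,0,-1.5],[0,0,-1.5],[0,0,-1],[0,0,0],[0,0,0]],"twist":[[0,0,0],[0,0,0],[0,0,0],[0,0,0],[0,0,0],[0,0,0]]}' 100
python3 snap.py 4;python3 held.py 4 24 .5492 -.1625 .070 -.15 0 side
```

```text
clock: 7.9
tcp_pos: [0.5496, -0.1638, 0.1253]
orientation: [-180.0, 0.0, 171.4]
contact_force: [0.8, -0.2, -1.8]
width: 0.104
[ 0.5496 -0.1638  0.1253] [-1.7999e+02  4.0000e-02  1.7136e+02] [ 0.8 -0.2 -1.8] 0.104
side [ 549.9 -165.6   70.5] [-8.75 -0.28] 1.86 303
```

View pics/sz4.png

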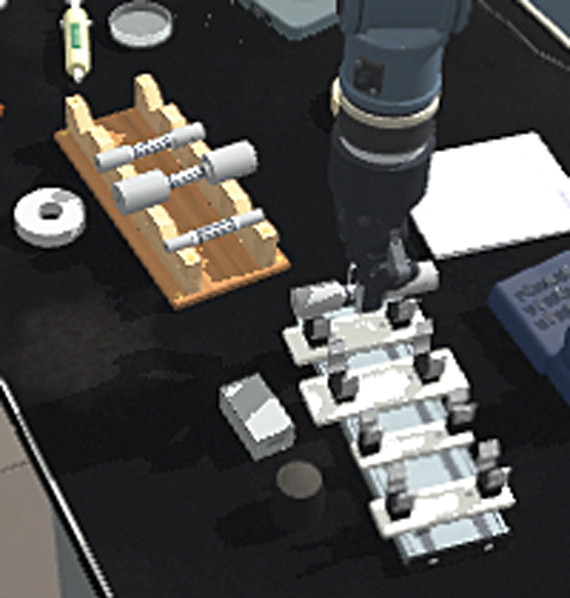

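```bash
python3 -m jog '{"fingers":[-1,-1,-1,-1,-1],"offset":[[-0.08,0.06,-0.2],[0,0,-0.3],[0,0,-0.3],[0,0,-0.2],[0,0,0]],"twist":[[0,0,0],[0,0,0],[0,0,0],[0,0,0],[0,0,0]]}' 110
python3 -m jog '{"fingers":[-1,-1,-1,-1],"offset":[[0,0,-0.2],[0,0,-0.2],[0,0,-0.1],[0,0,0]],"twist":[[0,0,0],[0,0,0],[0,0,0],[0,0,0]]}' 110
```

```text
clock: 8.62
tcp_pos: [0.5487, -0.1627, 0.115]
orientation: [180.0, 0.0, 171.4]
contact_force: [1.0, 1.4, -2.1]
width: 0.101
clock: 9.12
tcp_pos: [0.5495, -0.163, 0.1122]
orientation: [-180.0, 0.2, 171.4]
contact_force: [-1.4, 3.0, 6.4]
width: 0.1
```

```bash
python3 -m jog '{"fingers":[-1,-1,-1,-1],"offset":[[0,0.06,-0.2],[0,0,-0.2],[0,0,-0.1],[0,0,0]],"twist":[[0,0,0],[0,0,0],[0,0,0],[0,0,0]]}' 110
python3 -m jog '{"fingers":[-1,-1,-1,-1],"offset":[[0,0,-0.2],[0,0,-0.2],[0,0,-0.1],[0,0,0]],"twist":[[0,0,0],[0,0,0],[0,0,0],[0,0,0]]}' 110
```

```text
clock: 9.62
tcp_pos: [0.5485, -0.1625, 0.104]
orientation: [-180.0, -0.0, 171.4]
contact_force: [2.6, 0.3, -4.2]
width: 0.103
clock: 10.12
tcp_pos: [0.548, -0.1623, 0.1012]
orientation: [-180.0, -0.1, 171.4]
contact_force: [-3.2, 0.7, 6.6]
width: 0.099
```

```bash
python3 -m jog '{"fingers":[-1,-1,-1],"offset":[[0,0,-0.2],[0,0,0],[0,0,0]],"twist":[[0,0,0],[0,0,0],[0,0,0]]}' 110
python3 snap.py 5;python3 held.py 5 24 .5492 -.1625 .046 -.15 0 side
```

```text
clock: 10.5
tcp_pos: [0.5481, -0.1623, 0.1011]
orientation: [-180.0, -0.0, 171.4]
contact_force: [-6.1, 3.7, 13.0]
width: 0.103
[ 0.5481 -0.1623  0.1011] [-1.7998e+02 -2.0000e-02  1.7136e+02] [-6.1  3.7 13. ] 0.103
side [ 547.3 -166.5   45.8] [-8.76 -0.  ] 2.54 375
```

View pics/sz5.png

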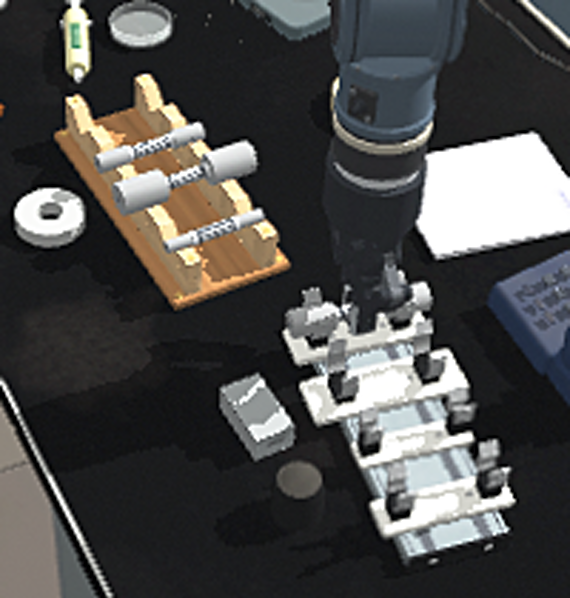

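```bash
python3 -m jog '{"fingers":[-1,-0.3,-0.3,-0.3,-0.3,-0.3,-0.3,-0.3],"offset":[[0,0,0.3],[0,0,0],[0,0,0],[0,0,1],[0,0,2],[0,0,3],[0,0,2],[0,0,0]],"twist":[[0,0,0],[0,0,0],[0,0,0],[0,0,0],[0,0,0],[0,0,0],[0,0,0],[0,0,0]]}' 40
python3 -m jog '{"fingers":[-0.3,-0.3,-0.3,-0.3,-0.3,-0.3,-0.3,-0.3,-0.3,-0.3],"offset":[[-0.88,2.86,0],[-0.88,2.86,0],[-0.88,2.86,0],[-0.88,2.86,0],[-0.88,2.86,0],[-0.88,2.86,0],[-0.88,2.86,0],[0,0,0],[0,0,0],[0,0,0]],"twist":[[0,0,0.027],[0,0,0.027],[0,0,0.027],[0,0,0.027],[0,0,0.027],[0,0,0.027],[0,0,0.027],[0,0,0],[0,0,0],[0,0,0]]}' 40
python3 snap.py 6;python3 held.py 6 24 .5492 -.1625 .046 -.15 0 side top
```

```text
clock: 11.6
tcp_pos: [0.5501, -0.1632, 0.1839]
orientation: [-179.9, 0.3, 171.4]
contact_force: [0.4, -0.1, 0.1]
width: 0.35
clock: 12.85
tcp_pos: [0.4871, 0.037, 0.1806]
orientation: [-180.0, -0.0, -177.9]
contact_force: [-0.7, 0.4, 0.4]
width: 0.348
[0.4871 0.037  0.1806] [-1.7998e+02 -2.0000e-02 -1.7788e+02] [-0.7  0.4  0.4] 0.348
side [ 547.9 -165.7   46.6] [-8.3  0.1] 2.59 455
top [ 549.4 -159.8   45.7] [-8.5   0.16] 2.11 326
```

View pics/tz6.png

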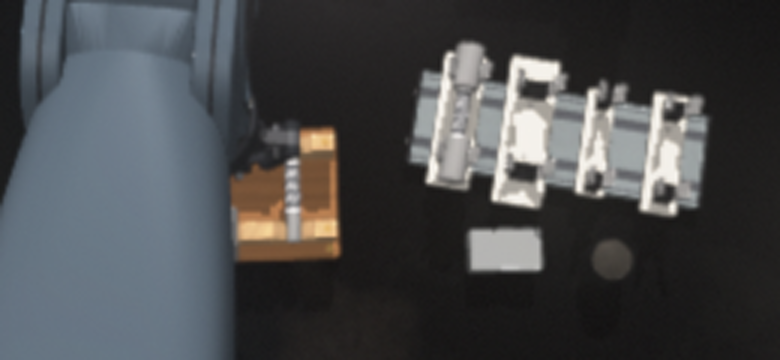

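View pics/sz6.png

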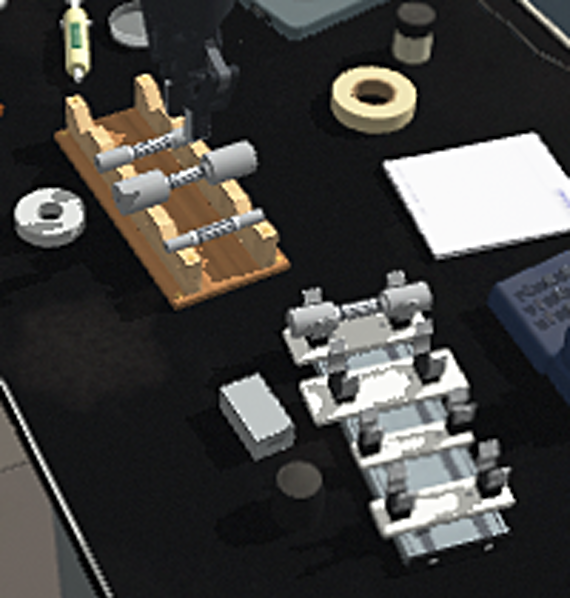

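gauge_24 sits in its clip at 46 mm, level, and within about 1 mm of the middle. Next is gauge_30.

```bash
python3 -m jog '{"fingers":[-0.3,-0.3,-0.3,-0.3,-0.3,-0.3,-0.3,-0.6,-0.6],"offset":[[0,0.07,-2],[0,0,-2],[0,0,-1.5],[0,0,-1.2],[0,0,-0.7],[0,0,0],[0,0,0],[0,0,0],[0,0,0]],"twist":[[0,0,0],[0,0,0],[0,0,0],[0,0,0],[0,0,0],[0,0,0],[0,0,0],[0,0,0],[0,0,0]]}' 20
python3 -m jog '{"fingers":[-0.68,-0.68,-1,-1,-1],"offset":[[0,0,0],[0,0,0],[0,0,0],[0,0,0],[0,0,0]],"twist":[[0,0,0],[0,0,0],[0,0,0],[0,0,0],[0,0,0]]}' 30
```

```text
clock: 14.08
tcp_pos: [0.4873, 0.0385, 0.1074]
orientation: [-180.0, 0.1, -177.8]
contact_force: [-0.6, -0.3, -1.1]
width: 0.196
clock: 14.7
tcp_pos: [0.487, 0.0379, 0.107]
orientation: [-179.9, 0.0, -177.8]
contact_force: [0.2, -4.2, 1.2]
width: 0.126
```

```bash
python3 -m jog '{"fingers":[-1,-1,-1,-1,-1,-1,-1,-1,-1,-1,-1,-1,-1,-1,-1,-1,-1],"offset":[[0,0,0],[0,0,0],[0,0,1],[0,0,2],[0,0,2.5],[0,0,1.5],[0.59,-2.89,0],[0.59,-2.89,0],[0.59,-2.89,0],[0.59,-2.89,0],[0.59,-2.89,0],[0.59,-2.89,0],[0.59,-2.89,0],[0.59,-2.89,0],[0.59,-2.89,0],[0,0,0],[0,0,0]],"twist":[[0,0,0],[0,0,0],[0,0,0],[0,0,0],[0,0,0],[0,0,0],[0,0,-0.021],[0,0,-0.021],[0,0,-0.021],[0,0,-0.021],[0,0,-0.021],[0,0,-0.021],[0,0,-0.021],[0,0,-0.021],[0,0,-0.021],[0,0,0],[0,0,0]]}' 110
python3 -m jog '{"fingers":[-1,-1],"offset":[[0,0,0],[0,0,0]],"twist":[[0,0,0],[0,0,0]]}'
python3 snap.py 7;python3 held.py 7 30 .540 -.222 .122 -.15 0 side
```

```text
clock: 16.82
tcp_pos: [0.5397, -0.2208, 0.176]
orientation: [179.9, -0.1, 171.4]
contact_force: [-0.7, 1.0, -3.6]
width: 0.101
clock: 17.08
tcp_pos: [0.54, -0.2207, 0.1769]
orientation: [180.0, -0.0, 171.4]
contact_force: [0.4, 0.7, -3.1]
width: 0.1
[ 0.54   -0.2207  0.1769] [ 1.7998e+02 -1.0000e-02  1.7143e+02] [ 0.4  0.7 -3.1] 0.1
side [ 539.5 -222.6  121.1] [-8.69 -0.21] 1.16 456
```

View pics/sz7.png

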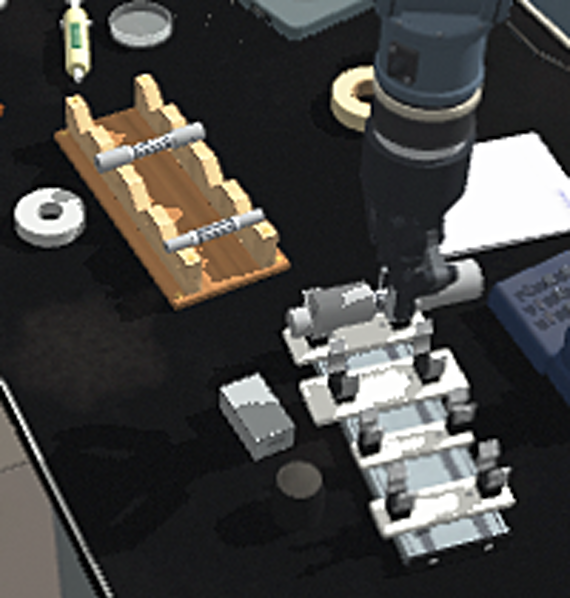

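```bash
python3 -m jog '{"fingers":[-1,-1,-1,-1,-1,-1],"offset":[[0.04,-0.12,-1.5],[0,0,-1.5],[0,0,-1.5],[0,0,-0.9],[0,0,0],[0,0,0]],"twist":[[0,0,0],[0,0,0],[0,0,0],[0,0,0],[0,0,0],[0,0,0]]}' 110
python3 -m jog '{"fingers":[-1,-1,-1,-1],"offset":[[0,0,-0.2],[0,0,-0.2],[0,0,-0.2],[0,0,0]],"twist":[[0,0,0],[0,0,0],[0,0,0],[0,0,0]]}'
python3 -m jog '{"fingers":[-1,-1,-1,-1],"offset":[[0,0,-0.2],[0,0,-0.2],[0,0,-0.1],[0,0,0]],"twist":[[0,0,0],[0,0,0],[0,0,0],[0,0,0]]}'
```

```text
clock: 17.92
tcp_pos: [0.5407, -0.2231, 0.1233]
orientation: [-180.0, 0.0, 171.4]
contact_force: [0.0, 0.6, -3.1]
width: 0.101
clock: 18.42
tcp_pos: [0.5411, -0.2226, 0.1178]
orientation: [180.0, 0.1, 171.4]
contact_force: [1.0, 3.2, 0.7]
width: 0.097
clock: 18.92
tcp_pos: [0.5413, -0.2228, 0.1126]
orientation: [180.0, 0.1, 171.4]
contact_force: [2.3, 3.0, 4.2]
width: 0.097
```

```bash
python3 -m jog '{"fingers":[-1,-1,-1,-1],"offset":[[-0.06,0.07,-0.2],[0,0,-0.2],[0,0,-0.2],[0,0,0]],"twist":[[0,0,0],[0,0,0],[0,0,0],[0,0,0]]}' 110
python3 -m jog '{"fingers":[-1,-1,-1,-1],"offset":[[0,0,-0.2],[0,0,-0.2],[0,0,-0.1],[0,0,0]],"twist":[[0,0,0],[0,0,0],[0,0,0],[0,0,0]]}'
```

```text
clock: 19.42
tcp_pos: [0.5375, -0.2216, 0.1029]
orientation: [180.0, -0.4, 171.3]
contact_force: [0.2, 1.2, -6.2]
width: 0.099
clock: 19.92
tcp_pos: [0.54, -0.2218, 0.1021]
orientation: [180.0, 0.0, 171.4]
contact_force: [-3.3, 4.5, 5.0]
width: 0.097
```

```bash
python3 -m jog '{"fingers":[-1,-1,-1],"offset":[[0,0,-0.2],[0,0,0],[0,0,0]],"twist":[[0,0,0],[0,0,0],[0,0,0]]}' 110
python3 snap.py 8;python3 held.py 8 30 .5400 -.2222 .046 -.15 0 side
```

```text
clock: 20.3
tcp_pos: [0.5401, -0.2218, 0.102]
orientation: [180.0, 0.1, 171.4]
contact_force: [-5.2, 6.8, 12.2]
width: 0.1
[ 0.5401 -0.2218  0.102 ] [1.8000e+02 8.0000e-02 1.7138e+02] [-5.2  6.8 12.2] 0.1
side [ 539.  -225.    46.2] [-9.53 -0.18] 2.61 655
```

```bash
python3 -m jog '{"fingers":[-1,-0.3,-0.3,-0.3,-0.3,-0.3,-0.3,-0.3],"offset":[[0,0,0.3],[0,0,0],[0,0,0],[0,0,1],[0,0,2],[0,0,3],[0,0,2],[0,0,0]],"twist":[[0,0,0],[0,0,0],[0,0,0],[0,0,0],[0,0,0],[0,0,0],[0,0,0],[0,0,0]]}' 40
python3 -m jog '{"fingers":[-0.3,-0.3,-0.3,-0.3,-0.3,-0.3,-0.3,-0.3,-0.3,-0.3],"offset":[[-0.78,2.86,0],[-0.78,2.86,0],[-0.78,2.86,0],[-0.78,2.86,0],[-0.78,2.86,0],[-0.78,2.86,0],[-0.78,2.86,0],[0,0,0],[0,0,0],[0,0,0]],"twist":[[0,0,0.027],[0,0,0.027],[0,0,0.027],[0,0,0.027],[0,0,0.027],[0,0,0.027],[0,0,0.027],[0,0,0],[0,0,0],[0,0,0]]}' 40
python3 snap.py 9;python3 held.py 9 30 .5400 -.2222 .046 -.15 0 side top
```

```text
clock: 21.4
tcp_pos: [0.5414, -0.2232, 0.1851]
orientation: [-179.9, 0.3, 171.3]
contact_force: [0.2, -0.3, -1.1]
width: 0.349
clock: 22.65
tcp_pos: [0.4854, -0.0228, 0.1816]
orientation: [-180.0, -0.0, -177.9]
contact_force: [-0.1, 0.7, -0.3]
width: 0.353
[ 0.4854 -0.0228  0.1816] [-1.7998e+02 -1.0000e-02 -1.7789e+02] [-0.1  0.7 -0.3] 0.353
side [ 539.4 -224.1   46.2] [-8.56  0.09] 2.61 755
top [ 541.  -219.4   45.3] [-8.66  0.15] 2.04 499
```

View pics/sz9.png

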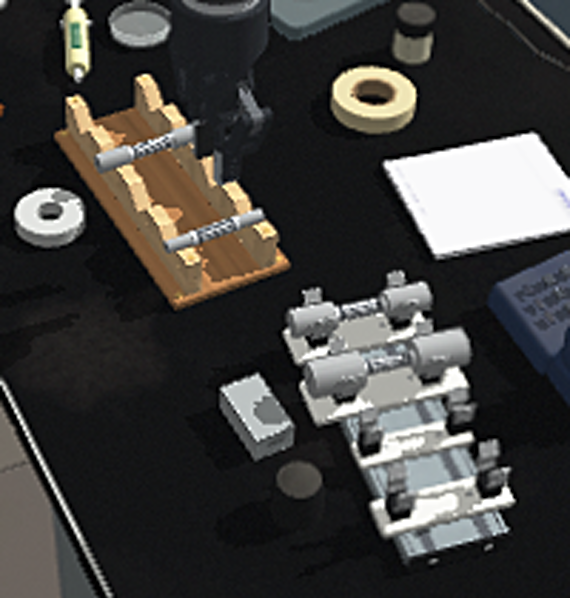

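gauge_30 is seated and centred to within about 0.5 mm. Next is gauge_12.

```bash
python3 -m jog '{"fingers":[-0.3,-0.3,-0.3,-0.3,-0.3,-0.3,-0.3,-0.3,-0.6,-0.6],"offset":[[0.03,0.04,-2],[0,0,-2],[0,0,-2],[0,0,-1.4],[0,0,-0.9],[0,0,-0.5],[0,0,0],[0,0,0],[0,0,0],[0,0,0]],"twist":[[0,0,0],[0,0,0],[0,0,0],[0,0,0],[0,0,0],[0,0,0],[0,0,0],[0,0,0],[0,0,0],[0,0,0]]}' 20
python3 -m jog '{"fingers":[-0.68,-0.68,-1,-1,-1],"offset":[[0,0,0],[0,0,0],[0,0,0],[0,0,0],[0,0,0]],"twist":[[0,0,0],[0,0,0],[0,0,0],[0,0,0],[0,0,0]]}' 30
```

```text
clock: 24.0
tcp_pos: [0.4858, -0.0215, 0.0943]
orientation: [-180.0, 0.0, -177.8]
contact_force: [1.2, -0.3, 0.7]
width: 0.197
clock: 24.62
tcp_pos: [0.4857, -0.0221, 0.0941]
orientation: [-179.9, 0.0, -177.8]
contact_force: [-0.9, -4.2, 1.8]
width: 0.127
```

```bash
python3 -m jog '{"fingers":[-1,-1,-1,-1,-1,-1,-1,-1,-1,-1,-1,-1,-1,-1,-1,-1,-1],"offset":[[0,0,0],[0,0,0],[0,0,1],[0,0,2],[0,0,2.5],[0,0,2],[0.51,-2.9,0],[0.51,-2.9,0],[0.51,-2.9,0],[0.51,-2.9,0],[0.51,-2.9,0],[0.51,-2.9,0],[0.51,-2.9,0],[0.51,-2.9,0],[0.51,-2.9,0],[0,0,0],[0,0,0]],"twist":[[0,0,0],[0,0,0],[0,0,0],[0,0,0],[0,0,0],[0,0,0],[0,0,-0.021],[0,0,-0.021],[0,0,-0.021],[0,0,-0.021],[0,0,-0.021],[0,0,-0.021],[0,0,-0.021],[0,0,-0.021],[0,0,-0.021],[0,0,0],[0,0,0]]}' 100
python3 -m jog '{"fingers":[-1,-1],"offset":[[0,0,0],[0,0,0]],"twist":[[0,0,0],[0,0,0]]}'
python3 snap.py 10;python3 held.py 10 12 .5316 -.2815 .115 -.15 0 side
```

```text
clock: 26.75
tcp_pos: [0.5313, -0.2814, 0.1685]
orientation: [179.9, -0.0, 171.4]
contact_force: [-0.2, 0.1, -0.8]
width: 0.099
clock: 27.0
tcp_pos: [0.5315, -0.2815, 0.169]
orientation: [180.0, -0.0, 171.4]
contact_force: [0.6, -0.1, -0.8]
width: 0.102
[ 0.5315 -0.2815  0.169 ] [179.97  -0.   171.43] [ 0.6 -0.1 -0.8] 0.102
side [ 531.2 -282.   111.5] [-5.85  3.62] 1.15 58
```

View pics/sz10.png

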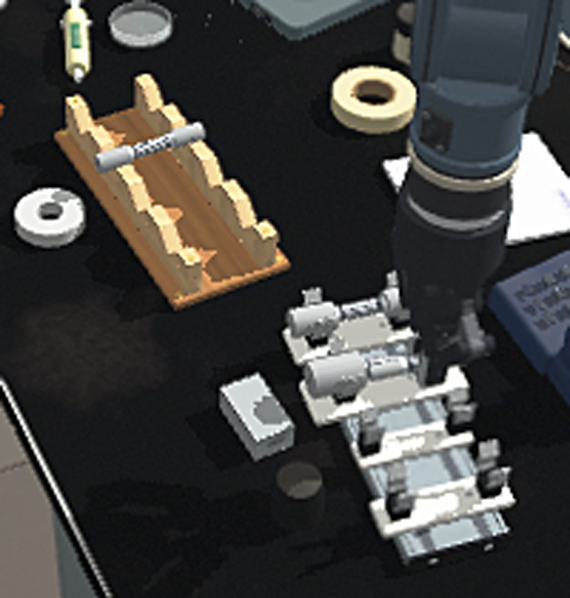

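```bash
python3 -m jog '{"fingers":[-1,-1,-1,-1,-1,-1],"offset":[[0,0.06,-1.5],[0,0,-1.5],[0,0,-1.3],[0,0,-0.8],[0,0,0],[0,0,0]],"twist":[[0,0,0],[0,0,0],[0,0,0],[0,0,0],[0,0,0],[0,0,0]]}' 100
python3 snap.py 11;python3 held.py 11 12 .5316 -.2825 .0625 -.15 0 side
```

```text
clock: 27.85
tcp_pos: [0.5325, -0.2819, 0.1189]
orientation: [180.0, 0.2, 171.4]
contact_force: [0.4, 2.9, 2.3]
width: 0.094
[ 0.5325 -0.2819  0.1189] [1.7996e+02 1.7000e-01 1.7138e+02] [0.4 2.9 2.3] 0.094
side [ 522.6 -288.5   55. ] [-16.74   3.  ] 2.18 149
```

View pics/sz11.png

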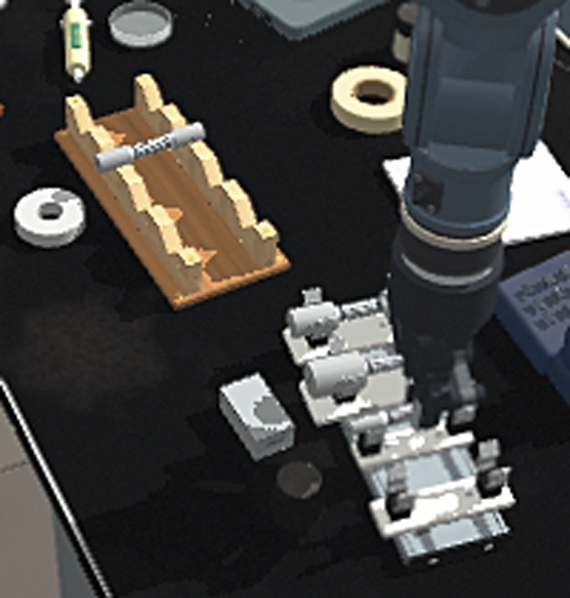

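```bash
python3 -m jog '{"fingers":[-1,-1,-1,-1],"offset":[[0,0,0.3],[-0.06,0.1,0],[0,0,0],[0,0,-0.3]],"twist":[[0,0,0],[0,0,0],[0,0,0],[0,0,0]]}' 100
python3 -m jog '{"fingers":[-1,-1],"offset":[[0,0,0],[0,0,0]],"twist":[[0,0,0],[0,0,0]]}'
python3 -m jog '{"fingers":[-1,-1,-1],"offset":[[0,0,-0.2],[0,0,-0.1],[0,0,0]],"twist":[[0,0,0],[0,0,0],[0,0,0]]}'
```

```text
clock: 28.45
tcp_pos: [0.5306, -0.281, 0.1176]
orientation: [-180.0, -0.0, 171.4]
contact_force: [-1.0, 1.5, 0.5]
width: 0.089
clock: 28.7
tcp_pos: [0.5315, -0.2812, 0.1185]
orientation: [-180.0, 0.1, 171.4]
contact_force: [0.6, 0.6, 0.9]
width: 0.095
clock: 29.08
tcp_pos: [0.5319, -0.2811, 0.1169]
orientation: [-180.0, 0.2, 171.4]
contact_force: [1.3, 2.4, 5.9]
width: 0.085
```

Contact came about 4–5 mm early, so the gauge may be tilted in the hand. I'll raise it and measure.

```bash
python3 -m jog '{"fingers":[-1,-1,-1,-1,-1],"offset":[[0,0,1],[0,0,1.5],[0,0,1.5],[0,0,0],[0,0,0]],"twist":[[0,0,0],[0,0,0],[0,0,0],[0,0,0],[0,0,0]]}' 100
python3 - <<'E'
from cell import arm
from h import *
s=arm.read_state();print(s['tcp_pos'],s['wrist_torque'],s['contact_force'])
Z=[]
for i in range(8):
    d=arm.get_image("side"); Z.append(d["range_z"])
Z=np.array(Z); Z[Z==0]=np.nan
print("noise",np.nanmedian(np.nanstd(Z,0)))
d["range_z"]=np.nan_to_num(np.nanmedian(Z,0)).astype(np.float32)
np.savez("pics/side12.npz",**d);np.savez("pics/top12.npz",**d)
b=d["image"][210:330,290:400]
cv2.imwrite("pics/sz12.png",cv2.resize(b,None,fx=5,fy=5,interpolation=cv2.INTER_CUBIC)[...,::-1])
P=cloud(d); p=s['tcp_pos']; yaw=np.radians(-8.6)
q=P[...,:]-np.array([p[0],p[1]-.002,p[2]-.0555])
x=np.cos(yaw)*q[...,0]+np.sin(yaw)*q[...,1]; y=-np.sin(yaw)*q[...,0]+np.cos(yaw)*q[...,1]; z=q[...,2]
m=(x<-.022)&(x>-.055)&(abs(y)<.012)&(abs(z)<.016)
v,u=np.nonzero(m)
for i in np.argsort(x[m]): print(u[i],v[i],np.round(1e3*np.array([x[m][i],y[m][i],z[m][i]]),1),d["image"][v[i],u[i]])
E
python3 held.py 12 12 .5310 -.2830 .1015 -.15 0 side
```

```text
clock: 29.7
tcp_pos: [0.5309, -0.281, 0.1553]
orientation: [-180.0, 0.0, 171.4]
contact_force: [-0.6, -0.4, -1.5]
width: 0.068
[ 0.530936   -0.28095999  0.15531346] [0.04806618 0.00276179 0.05609826] [-0.57503529 -0.38725034 -1.48833253]
noise 0.002198549
side [ 528.1 -281.1   85.6] [-12.52  -7.24] 0.25 11
```

View pics/sz12.png

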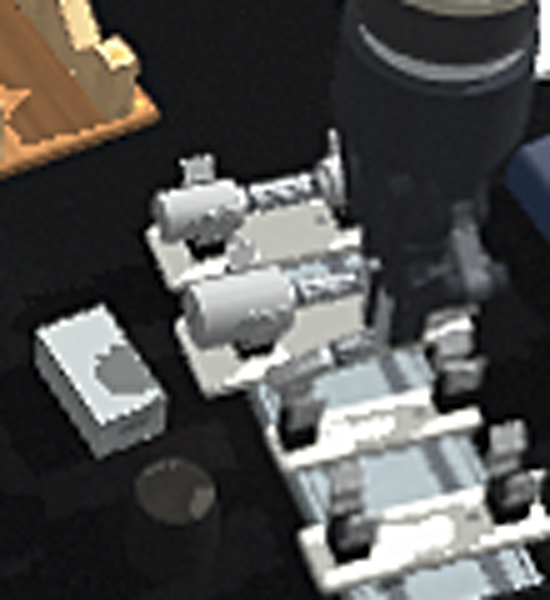

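```bash
python3 - <<'E'
from h import *
d=dict(np.load("pics/side12.npz")); P=cloud(d)
for v in range(276,292,1):
    print(v,[ (u,*np.round(1e3*P[v,u]).astype(int),int(d["image"][v,u].mean())) for u in range(342,374,3)])
E
python3 - <<'E'
import numpy as np,cv2
d=np.load("pics/side12.npz");b=d["image"][255:305,325:395]
b=np.clip(b.astype(float)*1.6,0,255).astype(np.uint8)
cv2.imwrite("pics/sz12b.png",cv2.resize(b,None,fx=11,fy=11,interpolation=cv2.INTER_CUBIC)[...,::-1])
E
```

```text
276 [(342, np.int64(498), np.int64(-237), np.int64(50), 105), (345, np.int64(505), np.int64(-238), np.int64(47), 90), (348, np.int64(524), np.int64(-222), np.int64(22), 200), (351, np.int64(531), np.int64(-224), np.int64(21), 190), (354, np.int64(537), np.int64(-227), np.int64(21), 189), (357, np.int64(542), np.int64(-231), np.int64(22), 192), (360, np.int64(548), np.int64(-234), np.int64(22), 170), (363, np.int64(522), np.int64(-279), np.int64(82), 136), (366, np.int64(520), np.int64(-291), np.int64(95), 103), (369, np.int64(522), np.int64(-298), np.int64(102), 33), (372, np.int64(530), np.int64(-298), np.int64(98), 33)]
277 [(342, np.int64(499), np.int64(-236), np.int64(45), 99), (345, np.int64(506), np.int64(-236), np.int64(42), 102), (348, np.int64(523), np.int64(-225), np.int64(22), 193), (351, np.int64(529), np.int64(-227), np.int64(21), 189), (354, np.int64(535), np.int64(-231), np.int64(22), 191), (357, np.int64(541), np.int64(-234), np.int64(22), 179), (360, np.int64(515), np.int64(-278), np.int64(81), 153), (363, np.int64(520), np.int64(-283), np.int64(84), 114), (366, np.i
[... 8284 characters left out ...]
64(22), 255), (372, np.int64(553), np.int64(-279), np.int64(21), 255)]
291 [(342, np.int64(495), np.int64(-248), np.int64(12), 99), (345, np.int64(500), np.int64(-252), np.int64(15), 150), (348, np.int64(487), np.int64(-281), np.int64(53), 86), (351, np.int64(493), np.int64(-285), np.int64(54), 104), (354, np.int64(499), np.int64(-286), np.int64(52), 116), (357, np.int64(524), np.int64(-263), np.int64(14), 213), (360, np.int64(531), np.int64(-265), np.int64(13), 241), (363, np.int64(532), np.int64(-274), np.int64(23), 255), (366, np.int64(538), np.int64(-277), np.int64(23), 254), (369, np.int64(544), np.int64(-280), np.int64(22), 174), (372, np.int64(551), np.int64(-282), np.int64(22), 177)]
```

View pics/sz12b.png

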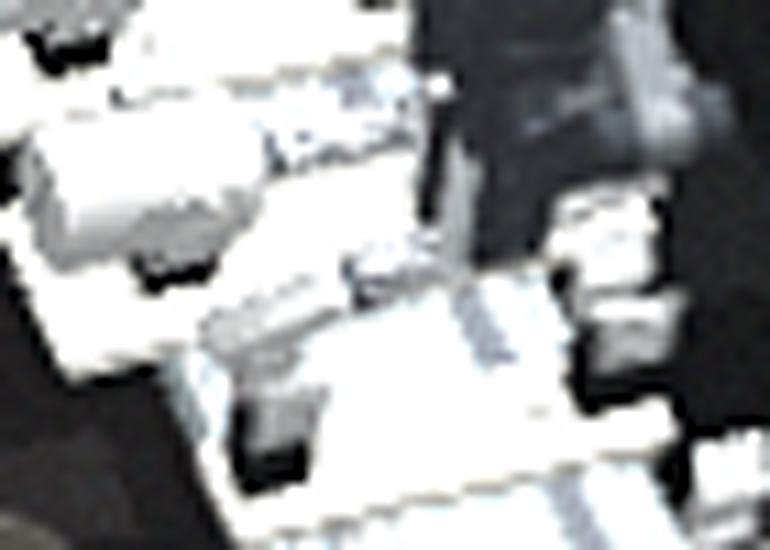

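The gauge has crept to the fingertips. It is tilted, with its near end on the lips and its mid-axis at about 79 mm. I'll lower it at once so that it rests on the clip, then regrip.

```bash
python3 -m jog '{"fingers":[-1,-1,-1],"offset":[[0,0,-0.6],[0,0,-0.6],[0,0,-0.3]],"twist":[[0,0,0],[0,0,0],[0,0,0]]}' 40
cat > zoom.py <<'E'
import sys
from cell import arm
from h import *
t=sys.argv[1];n=int(sys.argv[2]) if len(sys.argv)>2 else 4
s=arm.read_state();print(np.round(s['tcp_pos'],4),np.round(s['contact_force'],1),np.round(s['wrist_torque'],2),round(s['width'],3))
Z=[];I=[]
for i in range(n):
    d=arm.get_image("side"); Z.append(d["range_z"]);I.append(d["image"].astype(float))
Z=np.array(Z); Z[Z==0]=np.nan
d["range_z"]=np.nan_to_num(np.nanmedian(Z,0)).astype(np.float32)
d["image"]=np.mean(I,0).astype(np.uint8)
np.savez(f"pics/side{t}.npz",**d)
b=np.clip(d["image"][250:310,325:400].astype(float)*1.3,0,255).astype(np.uint8)
cv2.imwrite(f"pics/zz{t}.png",cv2.resize(b,None,fx=10,fy=10,interpolation=cv2.INTER_CUBIC)[...,::-1])
P=cloud(d); yaw=np.radians(-8.6)
q=P-np.array([.5308,-.2834,0.046])
x=np.cos(yaw)*q[...,0]+np.sin(yaw)*q[...,1]; y=-np.sin(yaw)*q[...,0]+np.cos(yaw)*q[...,1]; z=q[...,2]
for a in range(-56,56,4):
    m=(x>a*1e-3)&(x<(a+4)*1e-3)&(abs(y)<.012)&(z>.005)
    if m.sum(): print(a+2,m.sum(),"y",np.round(1e3*np.percentile(y[m],[10,50,90]),1),"z",np.round(1e3*np.percentile(z[m],[10,50,90]),1))
E
python3 zoom.py 13
```

```text
clock: 30.48
tcp_pos: [0.531, -0.2817, 0.1404]
orientation: [-179.9, 0.0, 171.3]
contact_force: [-0.5, -1.6, 5.4]
width: 0.07
[ 0.531  -0.2817  0.1404] [-0.5 -1.6  5.4] [-0.32  0.43  0.07] 0.07
-54 27 y [-9.1  3.4  9.1] z [ 11.  497.6 499.7]
-50 46 y [-10.3  -4.4   9.5] z [ 12.5 350.9 499.7]
-46 54 y [-10.3  -5.2   8.4] z [ 13.2 392.8 498.3]
-42 69 y [-9.6  0.3  9.7] z [ 11.6 369.5 496.8]
-38 89 y [-10.1  -1.    7.8] z [ 14.3 183.3 496.8]
-34 268 y [-10.6  -2.8   7.8] z [156.1 235.6 300.2]
-30 118 y [-10.8  -4.6   9.4] z [ 18.6 225.4 497.7]
-26 30 y [-9.3 -3.7  8.9] z [ 17.9 301.4 498.4]
-22 18 y [-10.1  -4.4   2.1] z [ 17.8  21.8 314.2]
-18 39 y [-10.1  -1.    8.6] z [ 20.  120.6 487.4]
-14 79 y [-9.6  2.5  9.3] z [ 22.5 103.9 490.1]
-10 118 y [-9.7  2.   8.2] z [ 25.8  57.9 491. ]
-6 52 y [-11.1  -0.6   7. ] z [ 30.1  55.9 492.5]
-2 22 y [-9.5 -0.2  8.1] z [491.7 492.4 492.8]
2 21 y [-10.9  -2.8   8.7] z [491.5 492.5 492.9]
6 23 y [-11.2  -4.1   6.7] z [ 72.3 492.  492.6]
10 21 y [-7.8  2.5 10.5] z [490.4 491.9 492.6]
14 23 y [-9.1 -2.3  9.4] z [123.4 490.5 491.3]
18 22 y [-9.2 -3.9  6.4] z [ 27.3 488.6 490.4]
22 23 y [-8.8 -4.4  7.5] z [ 26.8 486.3 489.5]
26 22 y [-9.2 -4.3  7.3] z [ 28.3 483.3 487.4]
30 22 y [-9.5 -5.1  6. ] z [  7.6 479.4 484. ]
34 29 y [-9.  -1.7 11.3] z [ 12.3 477.  484. ]
38 25 y [-9.3  2.1 10.2] z [  7.2 470.  480.8]
42 17 y [ 0.3  9.2 10.4] z [ 11.6 475.3 480.3]
46 18 y [5.7 7.  8.9] z [463.6 471.8 476.1]
50 23 y [5.1 6.1 7.5] z [453.  460.3 468.4]
54 1 y [6.7 6.7 6.7] z [457.6 457.6 457.6]
```

View pics/zz13.png

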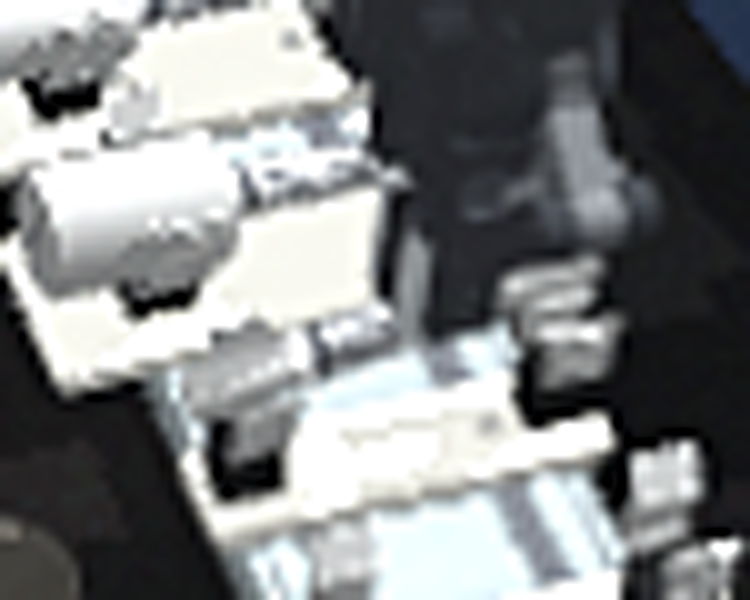

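```bash
cat > tilt.py <<'E'
import sys
from h import *
d=dict(np.load(f"pics/side{sys.argv[1]}.npz")); P=cloud(d); yaw=np.radians(-8.6)
q=P-np.array([.5308,-.2834,0.046])
x=np.cos(yaw)*q[...,0]+np.sin(yaw)*q[...,1]; y=-np.sin(yaw)*q[...,0]+np.cos(yaw)*q[...,1]; z=q[...,2]
for a in range(-60,56,4):
    m=(x>a*1e-3)&(x<(a+4)*1e-3)&(abs(y)<.016)&(z>.005)&(z<.05)
    if m.sum()>3:
        i=np.argsort(z[m])[::-1]; k=max(1,m.sum()//4); print(a+2,m.sum(),"top z",np.round(1e3*z[m][i[:k]].mean(),1),"y there",np.round(1e3*y[m][i[:k]].mean(),1),"min z",np.round(1e3*z[m].min(),1),"y",np.round(1e3*y[m].min(),1),np.round(1e3*y[m].max(),1))
E
python3 tilt.py 13
```

```text
-54 6 top z 14.0 y there 3.5 min z 7.1 y -4.7 3.5
-50 11 top z 14.5 y there -1.9 min z 6.3 y -4.6 2.9
-46 10 top z 15.6 y there 1.5 min z 8.6 y -5.1 2.3
-42 21 top z 16.6 y there -0.0 min z 7.5 y -12.2 13.0
-38 20 top z 17.6 y there -1.9 min z 6.7 y -12.9 12.4
-34 22 top z 17.9 y there -0.1 min z 5.6 y -11.1 11.9
-30 17 top z 19.3 y there -0.0 min z 6.0 y -11.4 11.2
-26 11 top z 20.7 y there -0.0 min z 12.5 y -6.1 2.3
-22 11 top z 22.5 y there -0.3 min z 14.7 y -6.0 3.2
-18 10 top z 21.7 y there 2.3 min z 13.5 y -5.6 3.6
-14 12 top z 24.6 y there -0.5 min z 16.1 y -6.8 2.1
-10 47 top z 45.2 y there -1.0 min z 16.4 y -11.6 8.7
-6 28 top z 46.3 y there -6.8 min z 15.3 y -15.9 3.3
2 4 top z 43.1 y there -15.5 min z 30.4 y -15.9 -15.0
18 4 top z 29.1 y there -4.6 min z 25.1 y -7.2 -4.6
22 6 top z 29.5 y there -6.1 min z 23.4 y -7.1 -3.1
26 6 top z 31.4 y there -6.2 min z 26.3 y -7.8 -4.4
30 9 top z 30.1 y there -6.1 min z 5.5 y -9.8 4.1
34 9 top z 30.4 y there -6.5 min z 5.8 y -10.9 5.5
38 9 top z 13.0 y there -10.3 min z 5.1 y -11.3 4.0
```

gauge_12 is tilted about 14°, near end low, and has slid about 9 mm toward −x; it rests on the near lip. I'll tilt the tool about that lip to lay it level.

```bash
python3 -m jog '{"fingers":[-1,-1,-1,-1],"offset":[[0.3,-0.05,-0.1],[0.3,-0.05,-0.15],[0.3,-0.05,-0.18],[0,0,0]],"twist":[[0.006,0.039,0],[0.006,0.039,0],[0.006,0.039,0],[0,0,0]]}' 40
python3 zoom.py 14 4 >/dev/null; python3 tilt.py 14
```

```text
clock: 31.18
tcp_pos: [0.5399, -0.2826, 0.1348]
orientation: [180.0, -6.9, 171.4]
contact_force: [-0.5, -3.0, 1.3]
width: 0.073
-54 8 top z 14.2 y there -0.8 min z 5.9 y -4.5 5.6
-50 9 top z 14.0 y there 1.4 min z 6.0 y -5.4 4.2
-46 12 top z 14.6 y there 0.2 min z 7.0 y -4.1 4.3
-42 22 top z 14.4 y there 3.1 min z 5.2 y -10.6 14.0
-38 24 top z 15.1 y there 0.1 min z 8.8 y -13.1 13.8
-34 19 top z 16.3 y there -2.4 min z 6.7 y -11.7 14.2
-30 19 top z 17.2 y there -2.2 min z 5.6 y -11.6 14.6
-26 9 top z 17.0 y there 0.6 min z 8.0 y -5.6 2.7
-22 13 top z 19.1 y there -0.3 min z 9.5 y -5.2 4.0
-18 10 top z 19.0 y there -2.1 min z 8.8 y -6.7 2.6
-14 13 top z 19.8 y there 0.8 min z 14.1 y -7.3 4.9
-10 20 top z 29.8 y there -0.3 min z 12.7 y -10.8 6.8
-6 60 top z 46.3 y there -1.0 min z 9.6 y -15.3 11.4
-2 25 top z 47.6 y there -10.2 min z 24.8 y -15.9 3.8
6 5 top z 35.2 y there -15.1 min z 19.1 y -15.1 -11.9
22 7 top z 24.5 y there -4.8 min z 18.2 y -7.2 -4.0
26 7 top z 24.5 y there -5.4 min z 7.0 y -7.0 0.8
30 8 top z 23.2 y there -6.0 min z 6.0 y -11.1 -4.9
34 9 top z 24.1 y there -6.2 min z 6.2 y -11.6 -5.8
38 6 top z 24.0 y there -5.5 min z 6.7 y -11.1 -5.5
```

View pics/zz14.png

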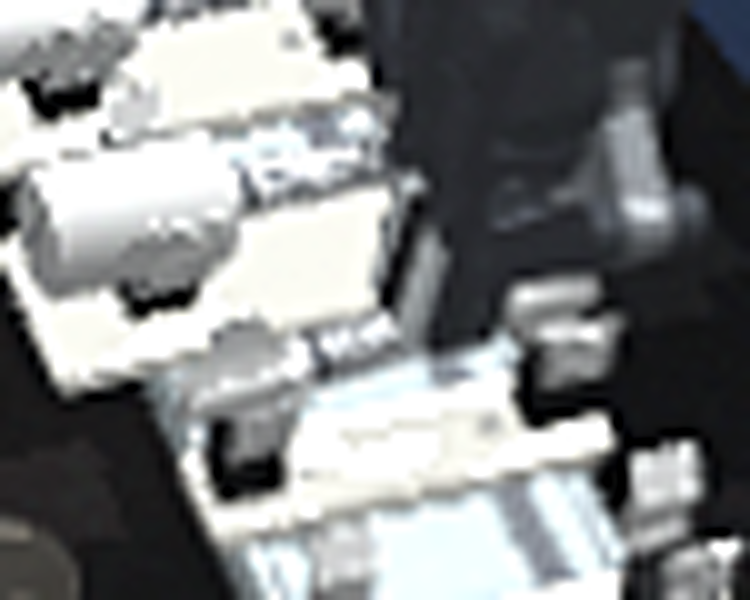

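```bash
python3 -m jog '{"fingers":[-1,-1,-1,-1],"offset":[[0.3,-0.02,-0.14],[0.3,-0.02,-0.16],[0.3,-0.03,-0.18],[0,0,0]],"twist":[[0.006,0.039,0],[0.006,0.039,0],[0.006,0.039,0],[0,0,0]]}' 40
python3 zoom.py 15 4 >/dev/null; python3 tilt.py 15
```

```text
clock: 31.88
tcp_pos: [0.5486, -0.2833, 0.1301]
orientation: [180.0, -13.6, 171.4]
contact_force: [-1.3, -2.7, -0.8]
width: 0.07
-54 9 top z 15.9 y there 0.8 min z 6.8 y -4.5 6.0
-50 10 top z 16.1 y there -0.5 min z 8.3 y -4.5 5.3
-46 10 top z 15.7 y there -1.5 min z 10.4 y -4.4 4.5
-42 20 top z 15.8 y there 1.2 min z 7.8 y -11.2 12.7
-38 22 top z 16.7 y there 1.0 min z 5.5 y -9.3 13.6
-34 20 top z 16.2 y there 1.9 min z 5.3 y -11.0 12.9
-30 17 top z 17.5 y there 0.5 min z 6.4 y -11.2 13.6
-26 10 top z 19.0 y there 0.0 min z 8.8 y -4.8 0.3
-22 11 top z 17.6 y there 1.7 min z 8.7 y -5.6 3.4
-18 11 top z 18.4 y there -0.4 min z 6.4 y -7.3 2.2
-14 11 top z 18.2 y there -1.4 min z 10.3 y -5.4 6.8
-10 13 top z 19.8 y there 2.0 min z 8.0 y -5.7 6.6
-6 41 top z 34.6 y there -0.6 min z 11.5 y -10.2 9.6
-2 57 top z 45.9 y there -1.0 min z 15.4 y -15.6 15.8
2 26 top z 48.4 y there -8.9 min z 11.6 y -15.9 15.6
6 11 top z 47.0 y there -15.6 min z 21.8 y -16.0 -13.6
22 4 top z 16.3 y there -5.7 min z 12.6 y -5.7 -2.8
26 8 top z 19.4 y there -2.5 min z 9.0 y -6.2 -1.9
30 15 top z 25.3 y there 2.8 min z 5.2 y -9.9 13.3
34 8 top z 18.9 y there -4.2 min z 6.6 y -10.0 -2.9
38 7 top z 19.1 y there -4.3 min z 5.6 y -12.8 -3.3
```

View pics/zz15.png

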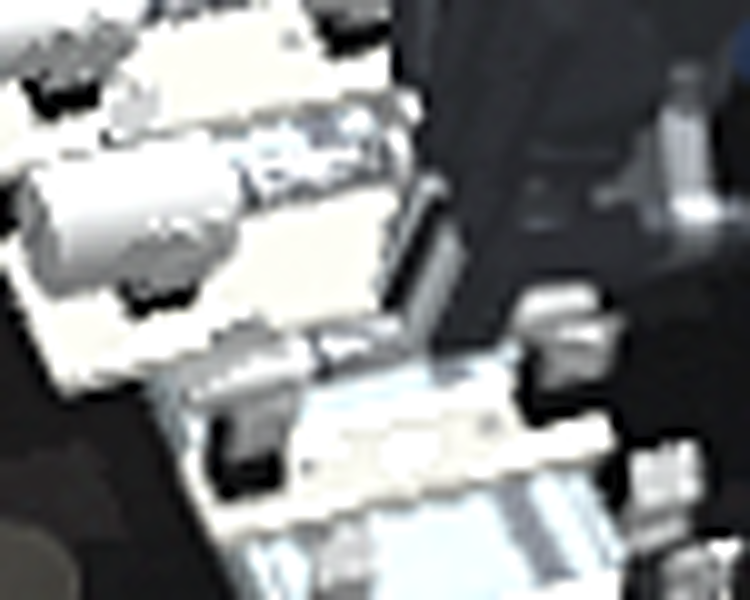

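```bash
python3 -m jog '{"fingers":[-1,-1,-1,-1],"offset":[[0.25,-0.04,-0.2],[0.2,-0.03,-0.2],[0,0,-0.1],[0,0,0]],"twist":[[0.005,0.033,0],[0.005,0.033,0],[0,0,0],[0,0,0]]}' 40
python3 zoom.py 16 4 >/dev/null; python3 tilt.py 16
```

```text
clock: 32.58
tcp_pos: [0.5535, -0.2839, 0.1269]
orientation: [-180.0, -17.3, 171.4]
contact_force: [0.3, -2.8, 3.7]
width: 0.066
-54 10 top z 17.0 y there -0.3 min z 7.3 y -3.7 8.9
-50 8 top z 18.8 y there 1.5 min z 13.4 y -5.0 1.9
-46 12 top z 17.9 y there -1.6 min z 11.5 y -4.9 5.7
-42 20 top z 16.9 y there 1.3 min z 5.4 y -10.5 12.4
-38 20 top z 16.8 y there -1.4 min z 6.1 y -10.7 13.1
-34 19 top z 16.7 y there 1.4 min z 6.0 y -11.2 13.0
-30 16 top z 17.0 y there 0.6 min z 5.2 y -9.4 12.0
-26 10 top z 17.8 y there -0.1 min z 9.2 y -5.2 7.1
-22 12 top z 17.1 y there -0.5 min z 10.9 y -5.6 5.1
-18 11 top z 17.4 y there 0.7 min z 8.9 y -6.4 2.4
-14 9 top z 17.0 y there 0.1 min z 10.7 y -5.7 1.5
-10 10 top z 18.0 y there -0.8 min z 10.1 y -5.5 4.7
-6 31 top z 26.3 y there 0.6 min z 6.9 y -9.7 10.2
-2 51 top z 38.6 y there 0.5 min z 13.5 y -15.9 14.8
2 51 top z 47.2 y there -0.1 min z 20.3 y -16.0 15.8
6 24 top z 48.2 y there 0.7 min z 19.4 y -16.0 10.7
10 11 top z 49.3 y there -4.6 min z 16.6 y -15.9 5.6
26 8 top z 15.2 y there -3.2 min z 9.4 y -7.0 -3.0
30 15 top z 15.3 y there -6.3 min z 5.8 y -14.1 -0.9
34 9 top z 15.6 y there -2.7 min z 6.3 y -12.9 -2.6
38 9 top z 14.8 y there -7.8 min z 7.9 y -13.0 -2.8
```

View pics/zz16.png

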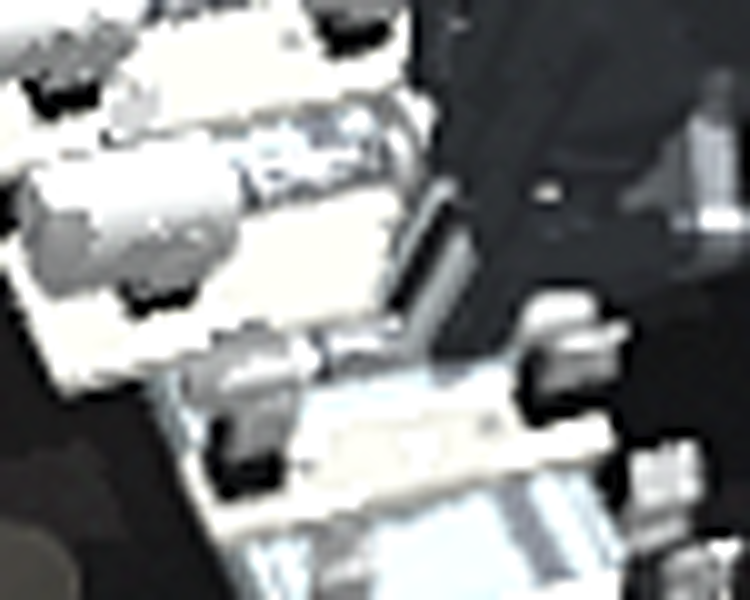

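Level now, and resting on both lips (axis about 12 mm up, as expected). I'll release and regrip square.

```bash
python3 -m jog '{"fingers":[-0.7,-0.5,-0.3,-0.3,-0.3],"offset":[[0,0,0],[0,0,0],[0,0,0],[0,0,0],[0,0,0]],"twist":[[0,0,0],[0,0,0],[0,0,0],[0,0,0],[0,0,0]]}' 20
python3 -m jog '{"fingers":[-0.3,-0.3,-0.3,-0.3,-0.3,-0.3,-0.3,-0.3,-0.3],"offset":[[0.15,-0.02,0.5],[0.3,-0.05,1],[0.3,-0.05,1],[0,0,1],[0,0,1],[0,0,0],[0,0,0],[0,0,0],[0,0,0]],"twist":[[0,0,0],[0,0,0],[0,0,0],[-0.009,-0.06,0],[-0.009,-0.06,0],[-0.009,-0.06,0],[-0.009,-0.06,0],[-0.009,-0.06,0],[0,0,0]]}' 20
python3 zoom.py 17 8 >/dev/null; python3 tilt.py 17; python3 -c "
from cell import arm
s=arm.read_state();print(s['tcp_pos'],s['orientation'])"
```

```text
clock: 33.4
tcp_pos: [0.5533, -0.2836, 0.1255]
orientation: [179.9, -17.4, 171.4]
contact_force: [0.0, 0.2, -0.3]
width: 0.353
clock: 34.52
tcp_pos: [0.5605, -0.285, 0.1722]
orientation: [180.0, 0.0, 171.3]
contact_force: [0.3, -0.3, 0.5]
width: 0.354
-54 12 top z 17.3 y there -1.9 min z 8.7 y -5.7 5.4
-50 12 top z 18.2 y there 0.1 min z 9.5 y -5.8 3.8
-46 9 top z 18.0 y there 0.0 min z 12.6 y -6.1 1.2
-42 21 top z 17.7 y there -0.4 min z 5.5 y -10.8 11.2
-38 18 top z 16.6 y there 0.1 min z 7.4 y -11.8 9.5
-34 19 top z 17.7 y there -1.4 min z 5.4 y -11.6 9.4
-30 17 top z 17.4 y there -0.3 min z 5.9 y -11.4 10.6
-26 9 top z 18.9 y there -0.9 min z 8.4 y -6.1 0.3
-22 11 top z 17.8 y there -1.8 min z 11.5 y -6.0 4.0
-18 11 top z 17.0 y there -0.8 min z 9.8 y -6.0 3.9
-14 10 top z 18.0 y there 0.3 min z 9.4 y -6.5 0.9
-10 11 top z 17.2 y there -1.5 min z 11.0 y -6.3 3.8
-6 10 top z 16.9 y there -2.5 min z 8.6 y -6.0 2.5
-2 10 top z 16.4 y there 1.1 min z 8.5 y -6.4 1.5
2 11 top z 16.0 y there -2.6 min z 9.5 y -6.1 3.5
6 10 top z 16.5 y there -2.9 min z 8.5 y -6.0 3.5
10 11 top z 16.7 y there -1.4 min z 5.3 y -5.6 3.9
14 11 top z 16.6 y there -0.7 min z 8.5 y -7.4 3.1
18 9 top z 16.4 y there -0.1 min z 8.0 y -6.0 3.1
22 10 top z 15.9 y there -1.2 min z 9.1 y -5.5 1.6
26 11 top z 15.5 y there -0.5 min z 7.9 y -6.3 4.1
30 19 top z 15.2 y there 2.5 min z 5.1 y -12.5 11.4
34 21 top z 15.2 y there -5.9 min z 5.9 y -14.2 12.6
38 15 top z 14.8 y there 6.7 min z 5.5 y -12.4 11.7
42 6 top z 13.6 y there 11.6 min z 8.9 y 6.7 11.6
[ 0.56111833 -0.28507827  0.17059402] [ 1.79936132e+02 -3.43372191e-02  1.71374480e+02]
```

View pics/zz17.png

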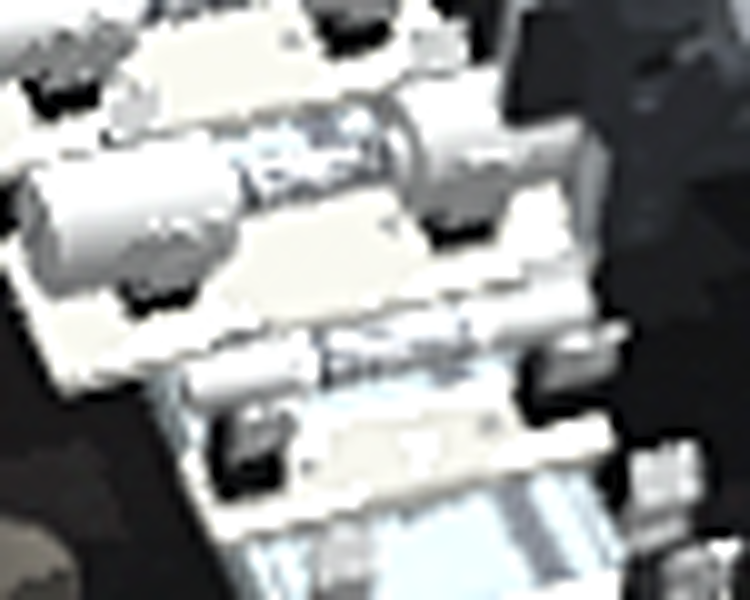

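```bash
python3 held.py 17 12 .5215 -.282 .0575 -.15 0 side 2>&1 | head; python3 - <<'E'
from h import *
# 2D check: project ends of handle for candidate centres
d=dict(np.load("pics/side17.npz"))
yaw=np.radians(-8.6); a=np.array([np.cos(yaw),np.sin(yaw),0])
for s in(-12,-10,-8,-6):
    c=np.array([.5308,-.2834,.058])+a*s*1e-3
    print(s,[np.round((proj(d,c+a*t)[0]-[325,250])*10).astype(int).tolist() for t in(-.046,-.022,.022,.046)])
E
```

```text
Traceback (most recent call last):
  File "held.py", line 20, in <module>
    C=clouds(t)[n]; x,e,k=fit_held(C,D,p0)
      ~~~~~~^^^
  File "fit.py", line 13, in clouds
    return {n:cloud(dict(np.load(f"pics/{n}{tag}.npz"))).reshape(-1,3) for n in("top","side")}
                         ~~~~~~~^^^^^^^^^^^^^^^^^^^^^^
-12 [[159, 395], [265, 370], [458, 325], [561, 301]]
-10 [[168, 393], [274, 368], [466, 323], [569, 299]]
-8 [[177, 390], [283, 366], [475, 321], [578, 297]]
-6 [[185, 388], [292, 364], [483, 319], [587, 295]]
```

```bash
cp pics/side17.npz pics/top17.npz; python3 held.py 17 12 .5245 -.282 .0575 -.15 0 side; python3 held.py 17 12 .522 -.282 .0575 -.15 0 side;  python3 - <<'E'
from h import *
d=dict(np.load("pics/side17.npz"));im=d["image"].copy()
yaw=np.radians(-8.6); a=np.array([np.cos(yaw),np.sin(yaw),0]); n=np.array([-a[1],a[0],0])
b=cv2.resize(im[270:300,335:395],None,fx=13,fy=13,interpolation=cv2.INTER_CUBIC)
for s,col in((-9,(255,0,0)),(-5,(0,255,0))):
    c=np.array([.5308,-.2834,.058])+a*s*1e-3
    for t in(-.046,-.022,.022,.046):
        th=np.linspace(0,6.28,40)
        pts=c+a*t+.006*(np.cos(th)[:,None]*n+np.sin(th)[:,None]*np.array([0,0,1]))
        p=((proj(d,pts)-[335,270]+.5)*13).astype(np.int32)
        cv2.polylines(b,[p],True,col,1)
cv2.imwrite("pics/ov17.png",b[...,::-1])
E
```

```text
side [ 523.8 -282.4   56.5] [-8.81  2.02] 2.23 202
side [ 523.8 -282.3   56.5] [-8.86  2.03] 2.15 194
```

View pics/ov17.png

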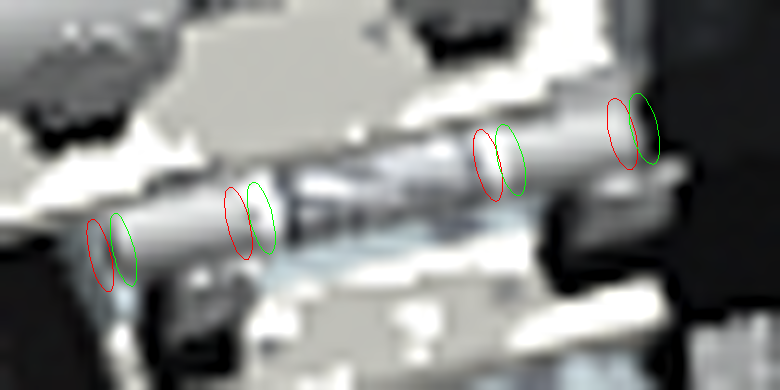

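Cloud fit and overlay agree: gauge_12 lies level on the lips, about 7 mm off toward −x. I'll regrip it deeper in the pads with moderate force.

```bash
python3 -m jog '{"fingers":[-0.3,-0.3,-0.3,-0.3,-0.3,-0.3,-0.3,-0.3],"offset":[[-1.85,0.24,0],[-1.8,0.24,0],[0,0,-1.5],[0,0,-1.5],[0,0,-1.5],[0,0,-1],[0,0,-0.4],[0,0,0]],"twist":[[0,0,0],[0,0,0],[0,0,0],[0,0,0],[0,0,0],[0,0,0],[0,0,0],[0,0,0]]}' 20
python3 -m jog '{"fingers":[-0.6,-0.68,-0.68],"offset":[[0,0,0],[0,0,0],[0,0,0]],"twist":[[0,0,0],[0,0,0],[0,0,0]]}' 20
```

```text
clock: 35.92
tcp_pos: [0.5243, -0.2802, 0.1115]
orientation: [179.9, -0.0, 171.4]
contact_force: [-0.2, -0.4, 0.1]
width: 0.355
clock: 36.3
tcp_pos: [0.5245, -0.2804, 0.1123]
orientation: [180.0, 0.0, 171.4]
contact_force: [-0.2, -0.3, -0.3]
width: 0.157
```

```bash
python3 -m jog '{"fingers":[-0.68,-0.68,-1,-1,-1],"offset":[[0,0,-0.2],[0,0,0],[0,0,0],[0,0,0],[0,0,0]],"twist":[[0,0,0],[0,0,0],[0,0,0],[0,0,0],[0,0,0]]}' 30
python3 -m jog '{"fingers":[-1,-1,-1],"offset":[[0,0,0],[0,0,0],[0,0,0]],"twist":[[0,0,0],[0,0,0],[0,0,0]]}' 60
```

```text
clock: 36.92
tcp_pos: [0.5242, -0.2801, 0.1097]
orientation: [179.9, -0.0, 171.4]
contact_force: [-1.2, 0.7, 0.9]
width: 0.129
clock: 37.3
tcp_pos: [0.5242, -0.2801, 0.1098]
orientation: [179.9, -0.0, 171.4]
contact_force: [-0.5, -0.4, 0.5]
width: 0.124
```

```bash
python3 -m jog '{"fingers":[-1,-1,-1,-1,-1,-1,-1],"offset":[[0,0,0.4],[0,0,0.4],[0.23,-0.04,0],[0.23,-0.03,0],[0.23,-0.03,0],[0,0,0],[0,0,0]],"twist":[[0,0,0],[0,0,0],[0,0,0],[0,0,0],[0,0,0],[0,0,0],[0,0,0]]}' 60
python3 zoom.py 18 4 >/dev/null; python3 tilt.py 18;cp pics/side18.npz pics/top18.npz; python3 held.py 18 12 .5308 -.2834 .0652 -.15 0 side
```

```text
clock: 38.17
tcp_pos: [0.5312, -0.2812, 0.1177]
orientation: [179.9, -0.0, 171.4]
contact_force: [-0.1, -0.5, -0.9]
width: 0.118
-46 15 top z 26.5 y there 1.1 min z 16.1 y -5.9 3.7
-42 18 top z 26.2 y there -0.4 min z 5.2 y -10.9 5.3
-38 13 top z 25.1 y there -2.9 min z 6.1 y -9.9 1.2
-34 14 top z 25.2 y there -0.1 min z 5.6 y -11.7 4.1
-30 14 top z 26.4 y there -0.3 min z 6.5 y -11.0 1.3
-26 9 top z 25.8 y there -0.1 min z 19.4 y -6.9 0.1
-22 14 top z 26.1 y there -1.8 min z 17.8 y -6.3 4.0
-18 6 top z 25.6 y there -2.1 min z 19.8 y -5.9 0.7
-14 15 top z 43.8 y there 3.6 min z 19.2 y -13.6 14.5
-10 60 top z 46.4 y there -0.2 min z 6.0 y -15.4 14.3
-6 34 top z 37.3 y there 1.7 min z 7.3 y -15.6 11.0
34 4 top z 14.8 y there -11.4 min z 5.0 y -11.4 -5.4
side [ 529.6 -286.3   61.8] [-13.37   5.84] 1.8 92
```

View pics/zz18.png

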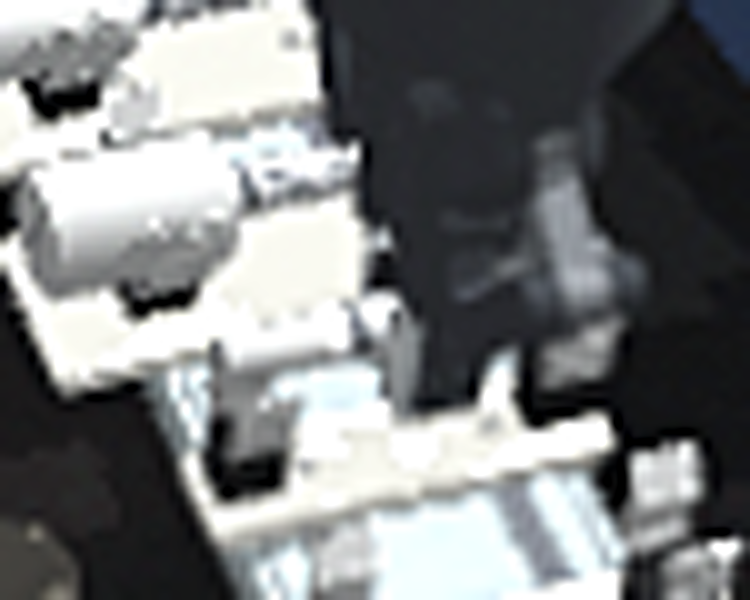

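Held level, with its near end at about −46 mm, so it's centred. Pressing down.

```bash
python3 -m jog '{"fingers":[-1,-1,-1,-1,-1],"offset":[[0,0,-0.3],[0,0,-0.3],[0,0,-0.2],[0,0,0],[0,0,0]],"twist":[[0,0,0],[0,0,0],[0,0,0],[0,0,0],[0,0,0]]}' 70
python3 -m jog '{"fingers":[-1,-1,-1],"offset":[[0,0,-0.2],[0,0,-0.2],[0,0,0]],"twist":[[0,0,0],[0,0,0],[0,0,0]]}'
```

```text
clock: 39.0
tcp_pos: [0.5314, -0.2813, 0.1106]
orientation: [180.0, 0.0, 171.4]
contact_force: [-1.0, 1.1, 3.8]
width: 0.114
clock: 39.38
tcp_pos: [0.5321, -0.2816, 0.1088]
orientation: [-180.0, 0.2, 171.4]
contact_force: [-2.8, 2.7, 11.9]
width: 0.113
```

```bash
python3 -m jog '{"fingers":[-1,-1,-1],"offset":[[0,0,-0.2],[0,0,-0.2],[0,0,0]],"twist":[[0,0,0],[0,0,0],[0,0,0]]}' 80
python3 -m jog '{"fingers":[-1,-1,-1],"offset":[[0,0,-0.2],[0,0,-0.1],[0,0,0]],"twist":[[0,0,0],[0,0,0],[0,0,0]]}'
```

```text
clock: 39.75
tcp_pos: [0.5327, -0.2816, 0.1042]
orientation: [180.0, 0.2, 171.4]
contact_force: [-0.1, 1.4, 7.6]
width: 0.11
clock: 40.12
tcp_pos: [0.5321, -0.2813, 0.0991]
orientation: [179.9, 0.1, 171.4]
contact_force: [2.6, 1.0, 3.0]
width: 0.11
```

```bash
python3 -m jog '{"fingers":[-1,-1,-1],"offset":[[0,0,-0.2],[0,0,0],[0,0,0]],"twist":[[0,0,0],[0,0,0],[0,0,0]]}' 80
python3 snap.py 19; python3 held.py 19 12 .5308 -.2834 .046 -.15 0 side
```

```text
clock: 40.5
tcp_pos: [0.5321, -0.2813, 0.099]
orientation: [180.0, 0.1, 171.4]
contact_force: [0.2, 2.3, 10.1]
width: 0.113
[ 0.5321 -0.2813  0.099 ] [1.7996e+02 1.4000e-01 1.7139e+02] [ 0.2  2.3 10.1] 0.113
side [ 531.5 -287.5   42.2] [-10.65   8.72] 2.97 133
```

View pics/sz19.png

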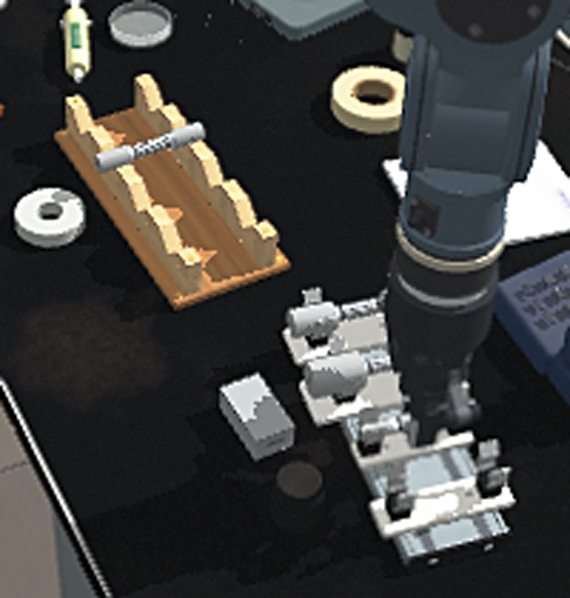

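```bash
python3 -m jog '{"fingers":[-1,-0.3,-0.3,-0.3,-0.3,-0.3,-0.3,-0.3],"offset":[[0,0,0.3],[0,0,0],[0,0,0],[0,0,1],[0,0,2],[0,0,3],[0,0,2],[0,0,0]],"twist":[[0,0,0],[0,0,0],[0,0,0],[0,0,0],[0,0,0],[0,0,0],[0,0,0],[0,0,0]]}' 40
python3 -m jog '{"fingers":[-0.3,-0.3,-0.3,-0.3,-0.3,-0.3,-0.3,-0.3,-0.3,-0.3,-0.3,-0.3,-0.3,-0.3],"offset":[[-0.44,3.15,0],[-0.44,3.15,0],[-0.44,3.15,0],[-0.44,3.15,0],[-0.44,3.15,0],[-0.44,3.15,0],[-0.44,3.15,0],[-0.44,3.15,0],[-0.44,3.15,0],[-0.44,3.15,0],[-0.44,3.15,0],[-0.44,3.15,0],[0,0,0],[0,0,0]],"twist":[[0,0,0.0158],[0,0,0.0158],[0,0,0.0158],[0,0,0.0158],[0,0,0.0158],[0,0,0.0158],[0,0,0.0158],[0,0,0.0158],[0,0,0.0158],[0,0,0.0158],[0,0,0.0158],[0,0,0.0158],[0,0,0],[0,0,0]]}' 40
python3 snap.py 20; python3 held.py 20 12 .5308 -.2834 .046 -.15 0 side; python3 held.py 20 12 .5323 -.2789 .046 -.15 0 top
```

```text
clock: 41.6
tcp_pos: [0.5324, -0.2822, 0.1828]
orientation: [-179.9, 0.3, 171.4]
contact_force: [-0.5, -0.1, -0.5]
width: 0.354
clock: 43.35
tcp_pos: [0.478, 0.0964, 0.179]
orientation: [180.0, -0.1, -177.8]
contact_force: [-0.6, -0.8, 0.1]
width: 0.348
[0.478  0.0964 0.179 ] [ 1.7999e+02 -8.0000e-02 -1.7777e+02] [-0.6 -0.8  0.1] 0.348
side [ 531.  -284.    52.6] [-4.58 -6.93] 3.04 231
top [ 533.3 -279.2   56. ] [-8.57  0.3 ] 2.28 141
```

View pics/sz20.png

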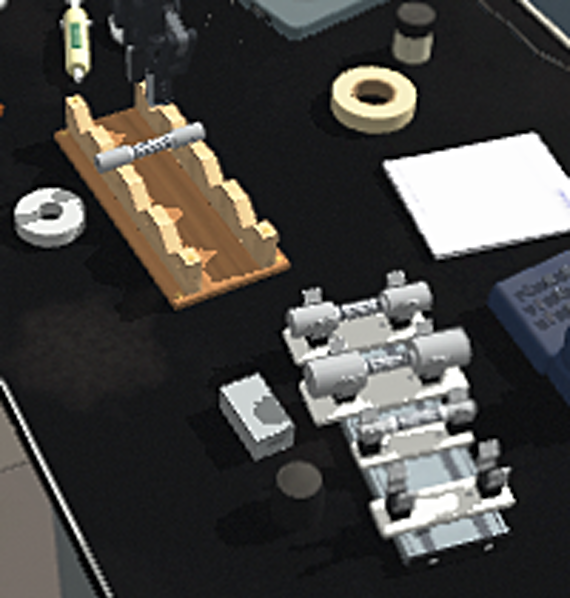

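View pics/tz20.png

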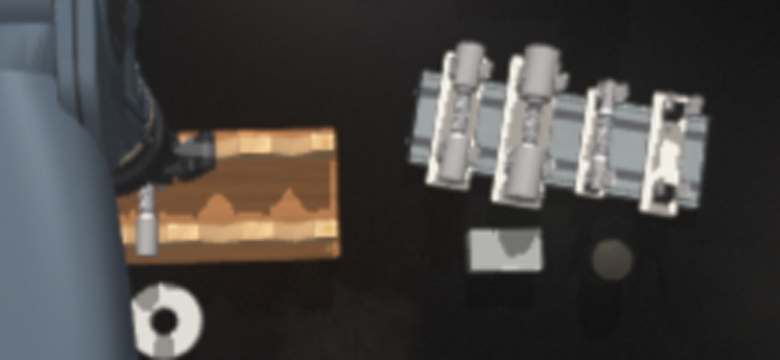

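```bash
python3 - <<'E'
from h import *
for n,c in(("side",(.5308,-.2834)),("top",(.5323,-.2789))):
    d=dict(np.load(f"pics/{n}20.npz"));P=cloud(d);yaw=np.radians(-8.6)
    q=P-np.array([*c,0]);x=np.cos(yaw)*q[...,0]+np.sin(yaw)*q[...,1]; y=-np.sin(yaw)*q[...,0]+np.cos(yaw)*q[...,1]; z=q[...,2]
    for a,b in((-50,-44),(-28,-23),(-22,-8),(-8,8),(8,22),(23,28),(44,50)):
        m=(x>a/1e3)&(x<b/1e3)&(abs(y)<.0035)&(z>.03)&(z<.08); print(n,a,b,m.sum(),np.round(np.median(z[m])*1e3,1) if m.sum() else None, np.round(np.percentile(x[m],[0,100])*1e3,1) if m.sum() else None)
E
```

```text
side -50 -44 12 47.1 [-46.2 -44.2]
side -28 -23 5 50.8 [-27.  -23.8]
side -22 -8 14 51.6 [-21.6  -9.3]
side -8 8 20 50.9 [-7.1  7.9]
side 8 22 17 52.0 [ 8.3 21.6]
side 23 28 5 50.9 [25.1 27.6]
side 44 50 0 None None
top -50 -44 6 47.6 [-46.7 -44.4]
top -28 -23 5 49.1 [-27.2 -23.5]
top -22 -8 17 50.4 [-21.8  -8.8]
top -8 8 17 52.2 [-6.8  6.8]
top 8 22 13 51.3 [ 9.5 21.4]
top 23 28 7 48.7 [25.1 27.9]
top 44 50 1 52.2 [45.1 45.1]
```

gauge_12's handle top reads 51–52 mm on both sides, so its axis is at 46 mm: seated and centred. Last is gauge_18.

```bash
python3 -m jog '{"fingers":[-0.3,-0.3,-0.3,-0.3,-0.3,-0.3,-0.3,-0.3,-0.6,-0.68],"offset":[[0.06,0.02,-2],[0,0,-2],[0,0,-2],[0,0,-1.2],[0,0,-0.7],[0,0,-0.4],[0,0,0],[0,0,0],[0,0,0],[0,0,0]],"twist":[[0,0,0],[0,0,0],[0,0,0],[0,0,0],[0,0,0],[0,0,0],[0,0,0],[0,0,0],[0,0,0],[0,0,0]]}' 20
python3 -m jog '{"fingers":[-0.68,-1,-1,-1],"offset":[[0,0,0],[0,0,0],[0,0,0],[0,0,0]],"twist":[[0,0,0],[0,0,0],[0,0,0],[0,0,0]]}' 30
```

```text
clock: 44.7
tcp_pos: [0.4792, 0.0971, 0.0971]
orientation: [179.9, 0.0, -177.8]
contact_force: [-0.5, 0.4, -0.8]
width: 0.155
clock: 45.2
tcp_pos: [0.4791, 0.0974, 0.097]
orientation: [179.9, 0.0, -177.8]
contact_force: [-0.2, 2.6, 1.3]
width: 0.125
```

```bash
python3 -m jog '{"fingers":[-1,-1,-1,-1,-1,-1],"offset":[[0,0,0],[0,0,0],[0,0,1],[0,0,2],[0,0,2.5],[0,0,1.5]],"twist":[[0,0,0],[0,0,0],[0,0,0],[0,0,0],[0,0,0],[0,0,0]]}' 60
python3 -m jog '{"fingers":[-1,-1,-1,-1,-1,-1,-1,-1,-1,-1,-1,-1,-1,-1,-1,-1,-1],"offset":[[0.31,-3.13,0],[0.31,-3.13,0],[0.31,-3.13,0],[0.31,-3.13,0],[0.31,-3.13,0],[0.31,-3.13,0],[0.31,-3.13,0],[0.31,-3.13,0],[0.31,-3.13,0],[0.31,-3.13,0],[0.31,-3.13,0],[0.31,-3.13,0],[0.31,-3.13,0],[0.31,-3.13,0],[0,0,0],[0,0,0],[0,0,0]],"twist":[[0,0,-0.0135],[0,0,-0.0135],[0,0,-0.0135],[0,0,-0.0135],[0,0,-0.0135],[0,0,-0.0135],[0,0,-0.0135],[0,0,-0.0135],[0,0,-0.0135],[0,0,-0.0135],[0,0,-0.0135],[0,0,-0.0135],[0,0,-0.0135],[0,0,-0.0135],[0,0,0],[0,0,0],[0,0,0]]}' 60
python3 snap.py 21; python3 held.py 21 18 .5225 -.342 .112 -.15 0 side
```

```text
clock: 45.95
tcp_pos: [0.4794, 0.0964, 0.1681]
orientation: [-180.0, 0.1, -177.8]
contact_force: [0.2, -0.1, -2.5]
width: 0.119
clock: 48.08
tcp_pos: [0.5223, -0.3402, 0.1666]
orientation: [179.9, -0.1, 171.5]
contact_force: [0.2, -0.4, -2.2]
width: 0.115
[ 0.5223 -0.3402  0.1666] [ 1.7991e+02 -6.0000e-02  1.7146e+02] [ 0.2 -0.4 -2.2] 0.115
side [ 522.3 -340.3  112. ] [-5.71  0.24] 0.96 143
```

View pics/sz21.png

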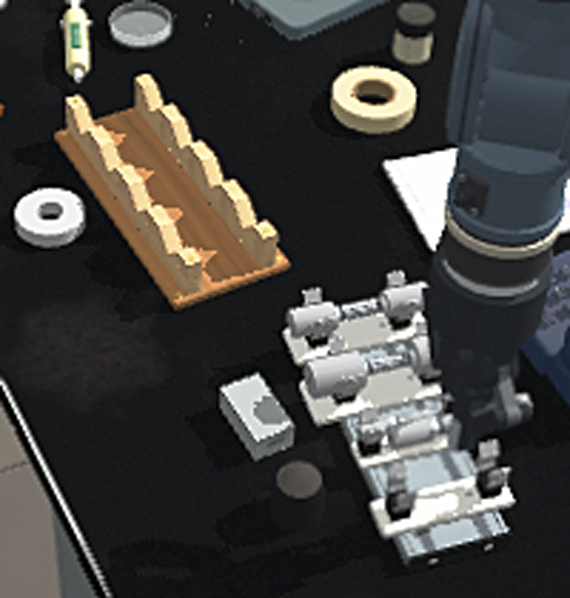

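```bash
python3 -m jog '{"fingers":[-1,-1,-1,-1,-1,-1],"offset":[[0.02,0.04,-1.5],[0,0,-1.5],[0,0,-1],[0,0,-0.6],[0,0,0],[0,0,0]],"twist":[[0,0,0],[0,0,0],[0,0,0],[0,0,0],[0,0,0],[0,0,0]]}' 70
python3 zoom.py 22 4; python3 - <<'E'
from h import *
d=dict(np.load("pics/side22.npz"));P=cloud(d);yaw=np.radians(-8.6)
b=d["image"][270:330,325:415]; cv2.imwrite("pics/zz22.png",cv2.resize(np.clip(b*1.2,0,255).astype(np.uint8),None,fx=8,fy=8,interpolation=cv2.INTER_CUBIC)[...,::-1])
q=P-np.array([.5219,-.3428,.046]);x=np.cos(yaw)*q[...,0]+np.sin(yaw)*q[...,1]; y=-np.sin(yaw)*q[...,0]+np.cos(yaw)*q[...,1]; z=q[...,2]
for a in range(-60,60,4):
    m=(x>a/1e3)&(x<a/1e3+.004)&(abs(y)<.012)&(z>.016)&(z<.04)
    if m.sum()>3: print(a+2,m.sum(),np.round(np.percentile(z[m],85)*1e3,1))
E
```

```text
clock: 48.92
tcp_pos: [0.5229, -0.3411, 0.1213]
orientation: [180.0, 0.0, 171.4]
contact_force: [0.4, -0.1, -1.6]
width: 0.113
[ 0.5229 -0.3411  0.1213] [ 0.4 -0.1 -1.6] [-0.03 -0.01 -0.  ] 0.113
-54 8 y [-7.3 -3.6  5.9] z [486.3 487.6 488.1]
-50 6 y [-10.8  -7.5  -4.3] z [485.1 485.9 486.7]
-46 3 y [-9.8 -5.4 -3.3] z [101.1 483.2 484.4]
-42 22 y [-8.6  4.9  9.8] z [ 5.9  8.8 14.3]
-38 15 y [-5.7  5.4  9. ] z [ 5.4  7.7 12.8]
-34 29 y [-10.1  -1.8   8. ] z [  6.6  14.1 477.1]
-30 30 y [-11.1  -2.4   7.7] z [  6.4 476.4 479.3]
-26 14 y [-10.6  -5.6   0. ] z [147.5 479.4 480.7]
-22 13 y [-10.   -4.3   0.4] z [  5.8 480.4 481.7]
-18 14 y [-9.9 -5.2 -0.1] z [  6.1 481.5 482.2]
-14 8 y [-9.3 -4.5  0.5] z [  5.7 481.7 482. ]
-10 21 y [-8.8 -4.6  0.3] z [  5.3  94.5 482. ]
-6 5 y [-10.8  -3.9  -0.1] z [  6.    6.7 481.4]
-2 4 y [-10.2  -4.1  -0.5] z [  6.1   7.1 338.5]
2 3 y [-2.3 -1.6  0.2] z [5.3 5.5 5.7]
6 5 y [-5.8 -0.6  0.9] z [5.2 5.7 6.1]
10 3 y [-4.2 -2.5 -1.7] z [6.  6.1 6.5]
14 1 y [-2. -2. -2.] z [5.2 5.2 5.2]
-50 28 29.1
-46 13 29.8
-42 16 29.8
-38 16 29.1
-34 17 30.3
-30 13 30.4
-26 15 29.1
-22 15 29.5
-18 9 28.2
-14 8 27.8
-10 34 34.2
-6 22 38.6
-2 4 39.0
46 7 31.3
50 14 31.0
```

View pics/zz22.png

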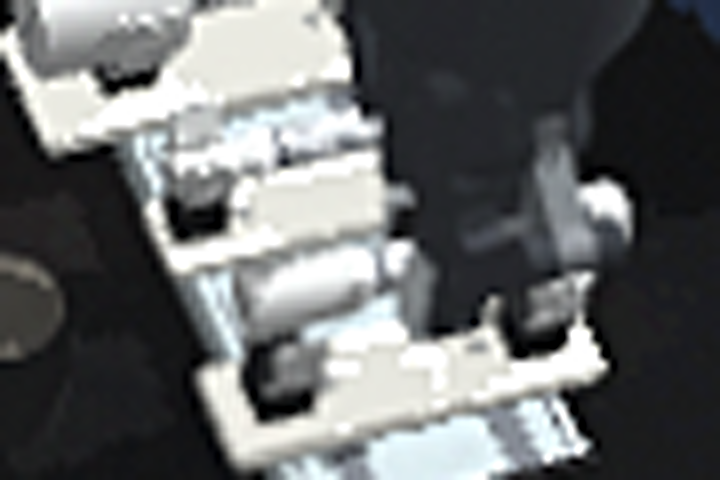

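gauge_18 is level and its ends are symmetric about the clip. Pressing.

```bash
python3 -m jog '{"fingers":[-1,-1,-1,-1],"offset":[[-0.02,0.05,-0.3],[0,0,-0.3],[0,0,-0.3],[0,0,0]],"twist":[[0,0,0],[0,0,0],[0,0,0],[0,0,0]]}' 80
python3 -m jog '{"fingers":[-1,-1,-1],"offset":[[0,0,-0.2],[0,0,-0.2],[0,0,0]],"twist":[[0,0,0],[0,0,0],[0,0,0]]}'
python3 -m jog '{"fingers":[-1,-1,-1],"offset":[[0,0,-0.2],[0,0,-0.2],[0,0,0]],"twist":[[0,0,0],[0,0,0],[0,0,0]]}'
```

```text
clock: 49.62
tcp_pos: [0.5228, -0.3406, 0.1129]
orientation: [180.0, 0.1, 171.4]
contact_force: [-0.8, 0.2, 3.1]
width: 0.112
clock: 50.0
tcp_pos: [0.5234, -0.3408, 0.1104]
orientation: [-180.0, 0.2, 171.4]
contact_force: [-1.3, 1.9, 8.0]
width: 0.111
clock: 50.38
tcp_pos: [0.5237, -0.3407, 0.1051]
orientation: [180.0, 0.2, 171.4]
contact_force: [2.3, -1.1, 2.7]
width: 0.108
```

```bash
python3 -m jog '{"fingers":[-1,-1,-1],"offset":[[-0.03,0,-0.2],[0,0,-0.2],[0,0,0]],"twist":[[0,0,0],[0,0,0],[0,0,0]]}' 80
python3 -m jog '{"fingers":[-1,-1,-1],"offset":[[0,0,-0.2],[0,0,0],[0,0,0]],"twist":[[0,0,0],[0,0,0],[0,0,0]]}'
```

```text
clock: 50.75
tcp_pos: [0.5222, -0.3404, 0.1004]
orientation: [180.0, 0.0, 171.4]
contact_force: [-0.2, 1.0, 5.5]
width: 0.11
clock: 51.12
tcp_pos: [0.5222, -0.3404, 0.1003]
orientation: [180.0, 0.0, 171.4]
contact_force: [-2.3, 4.2, 12.0]
width: 0.111
```

```bash
python3 -m jog '{"fingers":[-1,-0.3,-0.3,-0.3,-0.3,-0.3,-0.3,-0.3],"offset":[[0,0,0.3],[0,0,0],[0,0,0],[0,0,1],[0,0,2],[0,0,3],[0,0,4],[0,0,3]],"twist":[[0,0,0],[0,0,0],[0,0,0],[0,0,0],[0,0,0],[0,0,0],[0,0,0],[0,0,0]]}' 40
python3 -m jog '{"fingers":[-0.3,-0.3,-0.3,-0.3,-0.3,-0.3,-0.3,-0.3,-0.3,-0.3,-0.3,-0.3],"offset":[[-1,4,0],[-1,4,0],[-1,4,0],[-1,4,0],[-1,4,0],[-1,4,0],[-1,4,0],[-1,4,0],[-1,4,0],[-1,4,0],[0,0,0],[0,0,0]],"twist":[[0,0,0],[0,0,0],[0,0,0],[0,0,0],[0,0,0],[0,0,0],[0,0,0],[0,0,0],[0,0,0],[0,0,0],[0,0,0],[0,0,0]]}' 40
python3 snap.py 23
python3 - <<'E'
from h import *
for n,cx in(("side",(.5352,-.2538)),("top",(.5369,-.2492))):
    d=dict(np.load(f"pics/{n}23.npz"));P=cloud(d);yaw=np.radians(-8.6)
    q=P-np.array([*cx,0]);x=np.cos(yaw)*q[...,0]+np.sin(yaw)*q[...,1]; Y=-np.sin(yaw)*q[...,0]+np.cos(yaw)*q[...,1]; z=q[...,2]
    for D,L,yc in((24,58,.09),(30,64,.03),(12,46,-.03),(18,52,-.09)):
        y=Y-yc
        out=[]
        for a,b in((-L,-44),(-28,-23),(-20,0),(0,20),(23,28),(44,L)):
            m=(x>a/1e3)&(x<b/1e3)&(abs(y)<.003)&(z>.03)&(z<.09); out.append(np.round(np.median(z[m])*1e3,1) if m.sum() else None)
        m=(abs(y)<.005)&(abs(x)<.08)&(z>.038)&(z<.09)
        print(n,D,"exp end/handle tops",46+D/2,52,out,"ends",np.round(np.percentile(x[m],[1,99])*1e3,1))
E
for g in "24 .5489 -.1625" "30 .5405 -.2218" "18 .5225 -.3405"; do set -- $g; python3 held.py 23 $1 $2 $3 .046 -.15 0 side top; done
```

```text
clock: 52.12
tcp_pos: [0.5224, -0.3406, 0.2335]
orientation: [-180.0, 0.1, 171.4]
contact_force: [0.0, -0.3, 0.5]
width: 0.352
clock: 53.62
tcp_pos: [0.4224, 0.0594, 0.2313]
orientation: [180.0, 0.1, 171.4]
contact_force: [0.6, -0.5, 0.5]
width: 0.352
[0.4224 0.0594 0.2313] [1.7998e+02 6.0000e-02 1.7142e+02] [ 0.6 -0.5  0.5] 0.352
side 24 exp end/handle tops 58.0 52 [np.float64(56.7), np.float64(57.8), np.float64(51.7), np.float64(51.7), np.float64(59.0), np.float64(57.8)] ends [-59.1  55.9]
side 30 exp end/handle tops 61.0 52 [np.float64(60.8), np.float64(61.6), np.float64(51.5), np.float64(51.6), np.float64(59.7), np.float64(59.6)] ends [-64.6  62.7]
side 12 exp end/handle tops 52.0 52 [np.float64(46.0), np.float64(51.8), np.float64(50.8), np.float64(51.4), np.float64(50.9), np.float64(48.9)] ends [-46.   43.7]
side 18 exp end/handle tops 55.0 52 [np.float64(52.0), np.float64(55.4), np.float64(51.8), np.float64(52.5), np.float64(55.8), np.float64(54.9)] ends [-52.   50.4]
top 24 exp end/handle tops 58.0 52 [np.float64(58.1), np.float64(56.1), np.float64(52.1), np.float64(52.1), np.float64(57.0), np.float64(56.9)] ends [-59.1  55. ]
top 30 exp end/handle tops 61.0 52 [np.float64(60.6), np.float64(59.0), np.float64(51.4), np.float64(51.1), np.float64(59.5), np.float64(60.2)] ends [-64.4  61.5]
top 12 exp end/handle tops 52.0 52 [np.float64(50.3), np.float64(53.6), np.float64(49.8), np.float64(50.4), np.float64(51.9), np.float64(50.7)] ends [-46.5  45.1]
top 18 exp end/handle tops 55.0 52 [np.float64(53.9), np.float64(54.9), np.float64(52.4), np.float64(50.9), np.float64(54.3), np.float64(53.6)] ends [-52.7  49.1]
side [ 547.3 -165.9   46.3] [-8.97 -0.35] 2.49 447
top [ 549.4 -160.5   45.6] [-8.04  0.24] 2.01 323
side [ 539.3 -224.6   46.1] [-8.82 -0.2 ] 2.66 764
top [ 541.  -219.4   45.7] [-8.7   0.07] 2.2 503
side [ 522.  -343.2   47. ] [-8.15 -0.16] 2.71 367
top [ 522.9 -337.8   45.3] [-9.54  0.21] 2.33 220
```

View pics/sz23.png

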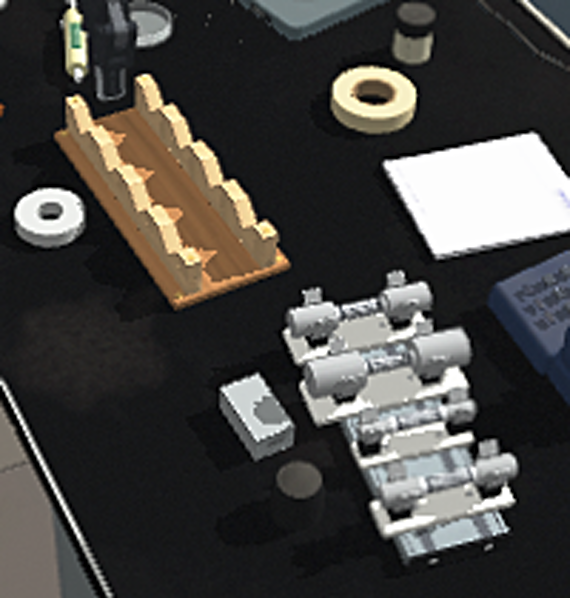

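View pics/tz23.png

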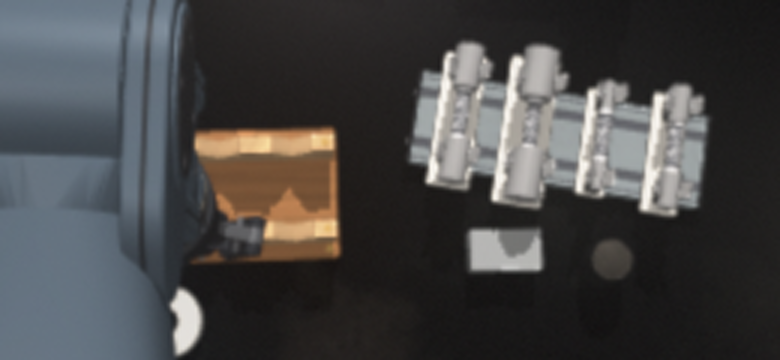

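```bash
python3 -c "
from cell import arm
print(arm.hand_in())"
```

```text
the job is handed in; nothing more can be done
None
```

All four gauges are snapped into the clips of their own diameter, and the job was handed in at about 54 s with the gripper clear of everything.

**Last checks (both cameras):**

| Check | Result |
|---|---|
| Seated height | fitted axes at 45–47 mm on gauge_24, gauge_30 and gauge_18; on gauge_12 the two cameras put the handle top at 50–51 mm, against 52 mm when seated |
| Level | fitted tilt within 0.4° on gauge_24, gauge_30 and gauge_18 |
| Centred on the clip | gauge_24 about 1 mm toward the robot, the others within about 1 mm |
| Pressing force | 6–12 N on the way in, about 10–13 N at the stop |

**What went wrong:** on its first try gauge_12 crept down in the fingers, tilted about 14°, and slid several millimetres along its axis while over its clip. I laid it level on the clip's lips with the tool tilted, let go, regripped it deeper in the pads, and recentred and pressed it home. It never fell.

**Checks that disagreed:**
- The two cameras differ by about 4–5 mm in y. I used their mean, and the finger contacts agreed with it.
- The automatic fit of the seated gauge_12 failed because it picked up the clip's jaws, so I judged that one by its handle height and end positions.

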